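# Make a lot of cabinet hardware ready for its catalogue photo

### The job

Get this lot of cabinet hardware ready for its photo: nudge the three small cartons in the plywood tray into one straight row, square and flush against the tray's back board and side by side with no gaps to speak of, and drop every loose cabinet knob into the clear compartment case, one to a pocket, leaving the knobs already stored there in theirs. Once all the knobs are in, swing the case's lid over and press it fully shut. Leave the flush pull, jar, tape, screwdriver and bar pull where they are.

Things in the scene. Friction and masses are not known exactly. Their poses are not given: they have to be found in the camera images.
- case: clear fixed case, 95 (x) x 187 (y) mm, 42 mm tall; 8 square pockets 43.5 mm wide, 39 mm deep from the rim, walls 2.5 mm, all rim-high. Origin: centre of the underside; x points to the hinge side, away from the robot, z up. Pocket centres: x -23 (front row) and +23 mm (rear row), y -69, -23, +23, +69 mm; floor 3 mm up. Some already hold a knob.
- lid (a joint): angle of the case's clear lid (rad): 0 = fully shut, flat on the rim; grows as it opens up and back over the hinge on the case's far long side; starts at 1.95 to 2.2, leaning back; stop at 2.3. Stiff hinge: it stays at any angle it is left at (0.2 to 1 N at the free edge moves it) and must be pushed all the way.
- lid_hinge (a point): middle of the hinge line, at the rim of the case's far long side (42 mm above the table); the hinge runs along the case's y.
- lid_edge (a point): middle of the lid's free edge, 96 mm from the hinge; the lid is a 187 mm wide, 3 mm thick sheet.
- knob1_c (a point): centre (half-way up) of a loose brass knob that stands on the felt pad at the start (may be absent): round cabinet knob, 28 mm tall standing on its foot: foot 22 mm across, waist 13 mm across, head 28 mm across from 13 to 24 mm above the foot, slightly domed top; about 40 g. z points from its foot to its head.
- knob2_c (a point): centre (half-way up) of a loose dark steel knob that stands on the felt pad at the start (may be absent): round cabinet knob, 28 mm tall standing on its foot: foot 22 mm across, waist 13 mm across, head 28 mm across from 13 to 24 mm above the foot, slightly domed top; about 40 g. z points from its foot to its head.
- knob3_c (a point): centre (half-way up) of a loose brass knob that stands on the felt pad at the start (may be absent): round cabinet knob, 28 mm tall standing on its foot: foot 22 mm across, waist 13 mm across, head 28 mm across from 13 to 24 mm above the foot, slightly domed top; about 40 g. z points from its foot to its head.
- knob4_c (a point): centre (half-way up) of a loose copper knob that stands on the felt pad at the start (may be absent): round cabinet knob, 28 mm tall standing on its foot: foot 22 mm across, waist 13 mm across, head 28 mm across from 13 to 24 mm above the foot, slightly domed top; about 40 g. z points from its foot to its head.
- knob5_c (a point): centre (half-way up) of a loose brass knob that stands on the felt pad at the start (may be absent): round cabinet knob, 28 mm tall standing on its foot: foot 22 mm across, waist 13 mm across, head 28 mm across from 13 to 24 mm above the foot, slightly domed top; about 40 g. z points from its foot to its head.
- knob6_c (a point): centre (half-way up) of a loose dark steel knob that stands on the felt pad at the start (may be absent): round cabinet knob, 28 mm tall standing on its foot: foot 22 mm across, waist 13 mm across, head 28 mm across from 13 to 24 mm above the foot, slightly domed top; about 40 g. z points from its foot to its head.
- stored1_c (a point): centre (half-way up) of a brass knob that is already in a pocket of the case (may be absent): the same shape as the loose ones.
- stored2_c (a point): centre (half-way up) of a dark steel knob that is already in a pocket of the case (may be absent): the same shape as the loose ones.
- stored3_c (a point): centre (half-way up) of a copper knob that is already in a pocket of the case (may be absent): the same shape as the loose ones.
- tray: shallow plywood tray with an open front (towards the robot), fixed to the table: floor 5 mm thick, inside 150 mm from front edge to back board and 340 mm from side to side, back and side boards 9 mm thick and 30 mm high. Origin: centre of the inside, on the table (underside of the floor); x points to the back board, y along it, z up.
- tray_back (a point): middle of the foot of the back board's inner face, 75 mm from the tray's origin along its x, at floor height (5 mm above the table).
- carton1_c (a point): centre (half-way up) of a small open carton of brass bow handles (white carton with a blue band): 60 x 60 mm, 50 mm tall, walls 3 mm, about 0.25 kg, standing in the tray with its sides along its own x and y; it slides when pushed with 1 to 4 N.
- carton2_c (a point): centre (half-way up) of a small open carton of black ball knobs (brown carton): 60 x 60 mm, 50 mm tall, walls 3 mm, about 0.25 kg, standing in the tray with its sides along its own x and y; it slides when pushed with 1 to 4 N.
- carton3_c (a point): centre (half-way up) of a small open carton of brass hinges (white carton with a red band): 60 x 60 mm, 50 mm tall, walls 3 mm, about 0.25 kg, standing in the tray with its sides along its own x and y; it slides when pushed with 1 to 4 N.
- pad: grey felt pad on the table, 300 mm (x) by 130 mm (y), 3 mm thick, fixed; origin: centre of its underside. The loose knobs stand on it.
- flush_pull: brass flush pull lying among the knobs on the pad, a shallow round cup 44 mm across, 10 mm high; not a knob, stays where it is. Origin: centre of its underside.
- jar: small amber glass jar with a green lid, 54 mm across, 56 mm tall, beyond the pad; stays where it is. Origin: centre of its underside.
- tape: roll of yellow packing tape lying flat, 90 mm across, 45 mm tall, between robot and case; stays where it is. Origin: centre of its underside.
- driver: screwdriver lying on the table beyond the pad and the tray; stays where it is. Its x runs along it to the tip.
- bar_pull: brass bar pull lying on the table between robot and tray, 106 mm long (its y) with two feet 22 mm long (its x); stays where it is. Origin: middle of the bar.

How it is judged:
By the outcome, as a careful person would: the job done as asked, in the order asked, and still so for the second after the job is handed in, with the robot touching nothing.
Of knob1, knob2, knob3, knob4, knob5, knob6 only 4 to 6 are there at a start; the rules pass over those that are not, and their reading is None.
Of stored1, stored2, stored3 only 1 to 2 are there at a start; the rules pass over those that are not, and their reading is None.
At some moment in a run one of carton1, carton2, carton3 may be knocked a few centimetres aside while the robot is not near it.
Once in a run the grip may slacken for a moment while it holds something.
It also fails if it takes over 210 s, if anything falls off the work surface, if the arm or the gripper's body presses on something with over 40 N, if the wrist force passes 120 N, or if a joint passes its speed limit or range.

### The arm

A 6-joint arm with a two-finger parallel gripper is mounted at the origin on the work surface. World frame = base frame: x ahead of the robot, y to its left, z up, the work surface at z = 0. Lengths are in m, angles in rad, forces in N, time in s.
With the tool pointing down it reaches from about 0.375 to 0.975 m from the base axis. Payload 3.8 kg.
Tool frame: the origin (TCP) lies at the very end of the fingers, on their centre line; the grasp point (between the pads) lies 19 mm behind it; z points along the fingers, y is the line along which they close (so a half turn about z gives the same grasp; the last joint's range is limited). The gripper opens to 85 mm and grips with 20 to 120 N. Pads are 22 mm wide; open, the fingers measure 114 mm over their backs; the gripper's body (76 mm by 85 mm) begins 54 mm behind the grasp point. The pads swing forward as they close: fully open they stand 13 mm farther back than shut.
Start: joints at [1.11, 0.264, 1.604, -0, 1.274, -0.037], TCP at [0.278, 0.615, 0.231] pointing down, gripper open.
Joint ranges: [-2.63, 2.63], [-0.94, 2.18], [0.31, 2.57], [-1.31, 4.45], [0, 2.66], [-2.55, 2.55]. Speed limits (rad/s): [2.57, 2.57, 3.14, 3.14, 3.14, 3.14].

### API

Orientations are given as a rotation vector (axis times angle).
In Python, from workcell import monitor, viewer, workorder gives the robot as it stands.
- The arm moves only by the tool jog_arm, never from a script. Its argument "commands" is a list of rows, each an object with "travel": the shift along the tool's x, y, z in mm, a list of three; "rot": the turn, a rotation vector about the tool's x, y, z in degrees, a list of three; "claw": the closure in counts, from 0 (fully open) to 255 (shut). A call has exactly 5 rows; each row shifts and turns the commanded pose from where the row before left it, along the tool's axes as they then stand; what a row does not reach is not made up. A row lasts 1/10 s, in which the tool goes at most 50 mm and 8.59 degrees, less where a joint would pass 70% of its speed; a pose out of reach is approached as far as the arm can. A call is refused whole if a number of a shift passes 50 or a number of a turn 8.59, either way. A call with a gripper value outside its range is refused whole. The fingers move at their own pace and stop on an object; "force" is the grip in N (left out, the last holds). Time passes only in rows, so rows that do not move let the fingers close, or fill a call up. It gives the time, the measured TCP pose, the force, the opening and the grip force at its end, in the units of the state.
- monitor.read_state(): the state, without advancing time (a new reading comes with each control period).
- viewer.read_camera(name): name is "scene" or "side" or "wrist"; returns a dict with "color" (400x640x3 uint8, blue, green, red), "camera_matrix" (3x3 intrinsics, pixels), "R" (3x3) and "t" (3): a world point X has camera coordinates R X + t. Camera axes: x right, y down, z forward; pixel columns grow to the right and rows downward; lengths in m; the calibration is good to about 2 mm. A picture is of the moment at which its call begins. There is no depth.
- workorder.finish_job(): hands the job in; it is judged then, once.
The state is a dict: "time": time; "q": joint angles; "joint_vel": joint speeds; "joint_torque": joint torques, N m; "tool_pos": TCP position; "tcp_rot": TCP orientation; "wrist_force": force on the tool from outside, world axes, zero at the start; "torque": the same for the moment, N m; "width": opening from 0.0 (shut) to 1.0 (fully open); "grip_force": force on a finger pad.
Only numpy, scipy, OpenCV 4.12 (cv2) and the standard library are available. Lean on these libraries where they do the work, as an engineer would, in place of code of your own. Each camera call takes 0.05 s, during which the arm holds its last target. There are 200 camera calls.

## Working session

There is one attempt and no reset: what is moved stays moved. The work goes in short steps, Python scripts to look and compute and a tool call to move; the robot and the scene stay as the last step left them, time stands still between calls to the robot, and variables do not carry over. Pictures are saved under pics/ and viewed, at most 14 in all, crops included, and the job is handed in when it is done.

Besides the shell and the picture viewer there is one more tool, called in YAML: its name, and indented under it one key for each argument. jog_arm: Moves the arm, as the interface text tells. Its arguments: {"type":"object","properties":{"commands":{"type":"array","items":{"type":"object","properties":{"travel":{"type":"array","items":{"type":"number"}},"rot":{"type":"array","items":{"type":"number"}},"claw":{"type":"number"}}}},"force":{"type":"number"}},"required":["commands"]}

```bash
ls; mkdir -p pics; cat > h.py <<'E'
import numpy as np, cv2
from workcell import monitor, viewer, workorder
def cam(n):
    d=viewer.read_camera(n); return d
def px2w(d,u,v,z):
    K=np.array(d["camera_matrix"]);R=np.array(d["R"]);t=np.array(d["t"])
    r=R.T@np.linalg.inv(K)@np.array([u,v,1.]);c=-R.T@t
    return c+r*(z-c[2])/r[2]
def w2px(d,X):
    p=np.array(d["camera_matrix"])@(np.array(d["R"])@np.array(X)+np.array(d["t"]));return p[:2]/p[2]
E
python3 - <<'E'
from h import *
import pickle
s=monitor.read_state();print(s)
ds={}
for n in ("scene","side","wrist"):
    d=cam(n);ds[n]=d
    print(n,-np.array(d["R"]).T@d["t"])
    cv2.imwrite(f"pics/a_{n}.png",d["color"])
pickle.dump(ds,open("a.pkl","wb"))
a=cv2.resize(ds["scene"]["color"],(800,500));cv2.imwrite("pics/a_scene8.png",a)
E
```

```text
pics
{'time': 0.0, 'q': array([ 1.11007789e+00,  2.64777925e-01,  1.60538811e+00,  3.50487726e-05,
        1.27370262e+00, -3.68835299e-02]), 'joint_vel': array([ 0.00025098,  0.0002462 , -0.00070525,  0.00147175, -0.00047035,
       -0.00085888]), 'joint_torque': array([-1.74299821e-03, -5.15129828e+01, -3.67309785e+01, -3.13643641e-04,
        1.31263406e-02,  6.21565391e-06]), 'tool_pos': array([0.27725192, 0.61462101, 0.22993772]), 'tcp_rot': array([-0.66067711, -3.07072845,  0.00345144]), 'wrist_force': array([ 0.28302101, -0.04626473, -0.36592144]), 'torque': array([ 0.01897653, -0.06396369, -0.03103724]), 'grip_force': 0.0, 'width': 0.9994622793702932}
scene [ 1.01258382 -0.03973702  0.86303711]
side [0.24924724 0.50038652 0.74731674]
wrist [0.21045655 0.64442885 0.37252529]
```

View pics/a_scene8.png

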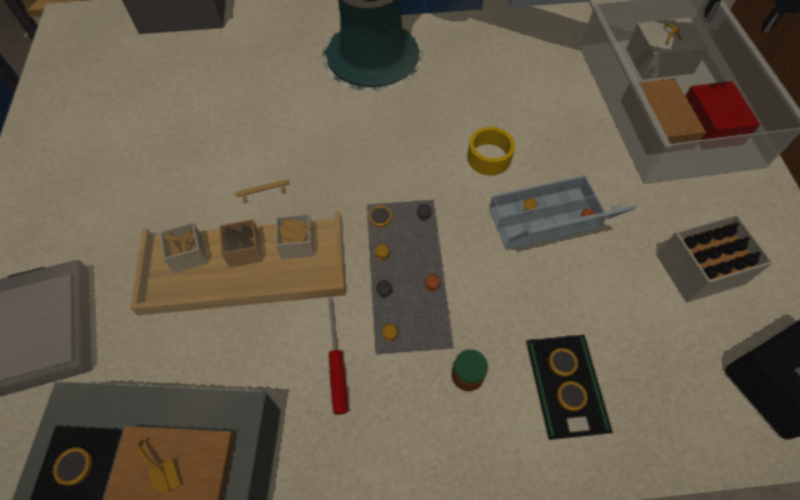

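View pics/a_side.png

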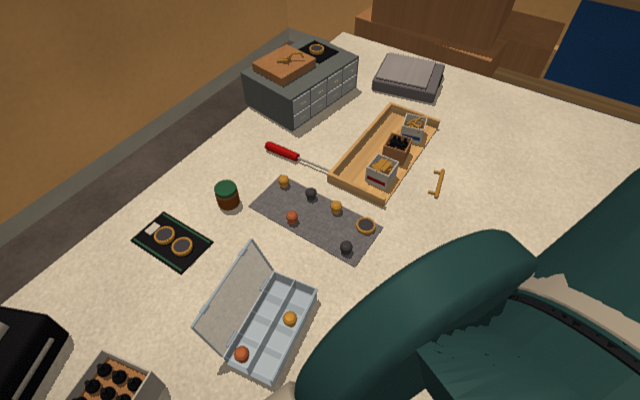

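The scene view shows five loose knobs on the pad (at 800 wide): brass at (382,251) and (390,332), steel at (424,211) and (384,288), copper at (432,282). The flush pull is at (380,216). The case holds brass at (530,204) and copper at (587,213). The cartons in the tray are at (183,246), (241,241) and (295,235).

```bash
python3 - <<'E'
import pickle,cv2
from h import *
ds=pickle.load(open("a.pkl","rb"));c=ds["scene"]["color"]
a=cv2.resize(c[130:310,285:525],(800,600),interpolation=cv2.INTER_CUBIC);cv2.imwrite("pics/a1.png",a)
a=cv2.resize(c[135:260,95:290],(800,513),interpolation=cv2.INTER_CUBIC);cv2.imwrite("pics/a2.png",a)
E
```

```text
(no output)
```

View pics/a1.png

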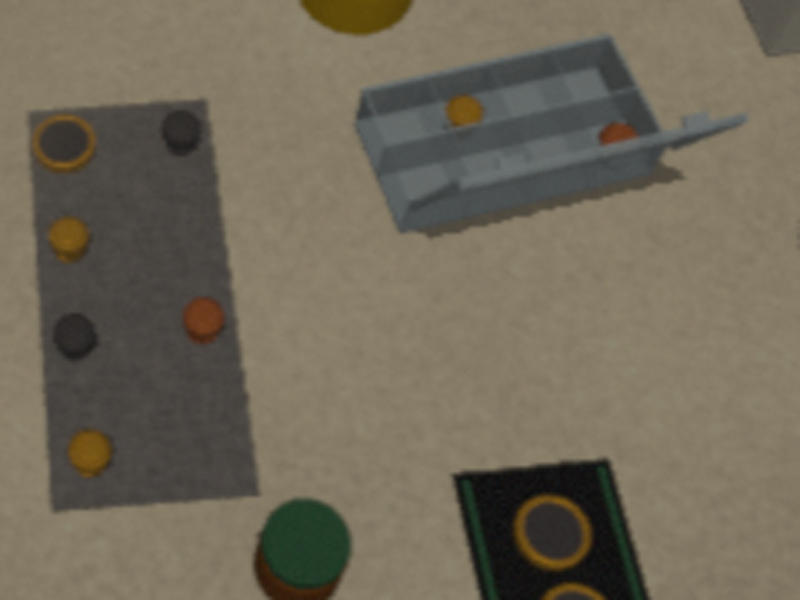

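View pics/a2.png

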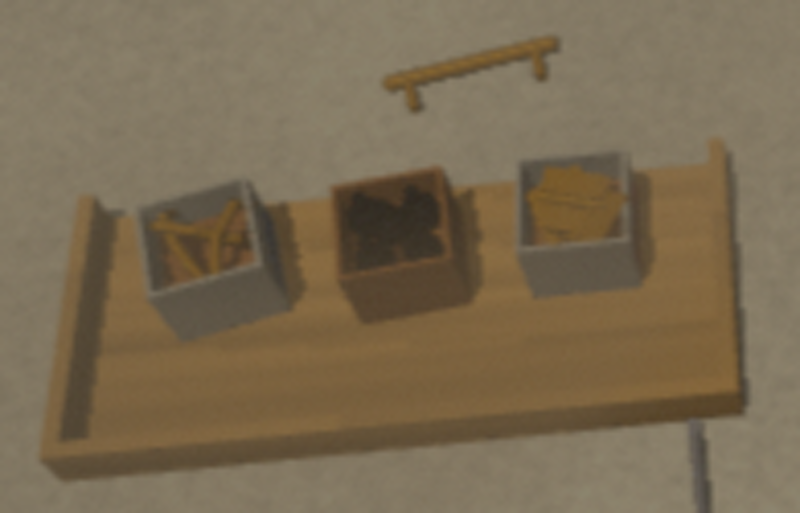

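Crop 1 (a1): knob heads at (69,238), (182,131), (75,335), (204,320) and (90,452). The case's front rim runs from (362,90) to (610,38). Crop 2 (a2): the tray's rear board runs along the bottom, with its top inner edge from about (60,438) to (735,392). The carton rim corners are readable.

```bash
python3 - <<'E'
import pickle,cv2
from h import *
np.set_printoptions(precision=4,suppress=True)
ds=pickle.load(open("a.pkl","rb"));d=ds["scene"];s=ds["side"]
A=lambda u,v,z:px2w(d,285+u*.3,130+v*.3,z)
B=lambda u,v,z:px2w(d,95+u*.24375,135+v*.24375,z)
for n,p in dict(b1=(69,238),st1=(182,131),st2=(75,335),cu=(204,320),b2=(90,452)).items(): print(n,A(*p,.024))
for n,p in dict(b1=(336,206),st1=(347,246),st2=(311,192),cu=(292,215),b2=(284,181)).items(): print('side',n,px2w(s,*p,.024))
print('flush',A(65,142,.01),'jar',A(305,541,.056))
print('case front rim',A(362,90,.042),A(610,38,.042),'floor hinge corner',A(402,231,0.), 'stored',A(464,109,.024),A(620,135,.024))
print('side rim',px2w(s,316,290,.042),px2w(s,228,345,.042),'foot',px2w(s,272,384,0))
print('pad',[A(u,v,.003) for u,v in((30,112),(207,99),(258,495),(53,510))])
for n,ps in dict(w=((140,210),(247,182),(262,262),(152,294)),br=((332,185),(440,168),(452,256),(341,275)),red=((518,162),(628,153),(632,240),(522,247))).items():
    P=np.array([B(*p,.055)[:2] for p in ps]);print(n,P.mean(0),P.tolist(),np.linalg.norm(np.diff(P,axis=0),axis=1))
print('tray', [B(*p) for p in((80,198,.035),(720,142,.035),(742,392,.035),(42,460,.035),(60,438,.005))], 'outer foot', B(65,478,0),B(742,412,0))
print('bar',B(388,84,.02),B(556,44,.02), 'driver tip',B(695,420,.005))
a=cv2.resize(s["color"][230:390,180:340],(800,800),interpolation=cv2.INTER_CUBIC)[:600*800//600];cv2.imwrite("pics/a3.png",cv2.resize(s["color"][235:390,180:340],(620,600),interpolation=cv2.INTER_CUBIC))
E
```

```text
b1 [ 0.5389 -0.0239  0.024 ]
st1 [0.4617 0.0618 0.024 ]
st2 [ 0.6106 -0.0262  0.024 ]
cu [0.6085 0.0577 0.024 ]
b2 [ 0.6909 -0.024   0.024 ]
side b1 [ 0.5328 -0.0222  0.024 ]
side st1 [0.4549 0.0605 0.024 ]
side st2 [ 0.6061 -0.0267  0.024 ]
side cu [0.6038 0.0559 0.024 ]
side b2 [ 0.6821 -0.0205  0.024 ]
flush [ 0.4532 -0.0197  0.01  ] jar [0.7694 0.0929 0.056 ]
case front rim [0.4527 0.1879 0.042 ] [0.4266 0.3705 0.042 ] floor hinge corner [0.5434 0.2048 0.    ] stored [0.4638 0.261  0.024 ] [0.4965 0.3636 0.024 ]
side rim [0.4491 0.1924 0.042 ] [0.5214 0.366  0.042 ] foot [0.4271 0.3681 0.    ]
pad [array([ 0.4203, -0.0425,  0.003 ]), array([0.4222, 0.0858, 0.003 ]), array([0.7216, 0.0775, 0.003 ]), array([ 0.7183, -0.0499,  0.003 ])]
w [ 0.4983 -0.3729] [[0.47828448886640407, -0.4067522058177962], [0.46626046482241135, -0.3511688491778655], [0.5175095341402272, -0.33901292720210197], [0.5310448640085113, -0.3945640362700172]] [0.0569 0.0527 0.0572]
br [ 0.4987 -0.2724] [[0.4729515480463856, -0.30529951305759023], [0.46801227558843095, -0.24763011128493065], [0.5241524518358966, -0.2395590458321637], [0.5297241356651509, -0.29712717036143854]] [0.0579 0.0567 0.0578]
red [ 0.496  -0.1749] [[0.46850179544270243, -0.20556540360186415], [0.4688441754815106, -0.14600076278329205], [0.524135636193069, -0.1450037585551135], [0.5224405013099757, -0.20290193263193587]] [0.0596 0.0553 0.0579]
tray [array([ 0.4538, -0.4497,  0.035 ]), array([ 0.4534, -0.0972,  0.035 ]), array([ 0.6092, -0.093 ,  0.035 ]), array([ 0.6109, -0.4482,  0.035 ]), array([ 0.5845, -0.4553,  0.005 ])] outer foot [ 0.6056 -0.4519  0.    ] [ 0.6039 -0.0959  0.    ]
bar [ 0.3828 -0.2887  0.02  ] [ 0.364  -0.1913  0.02  ] driver tip [ 0.6084 -0.1206  0.005 ]
```

View pics/a3.png

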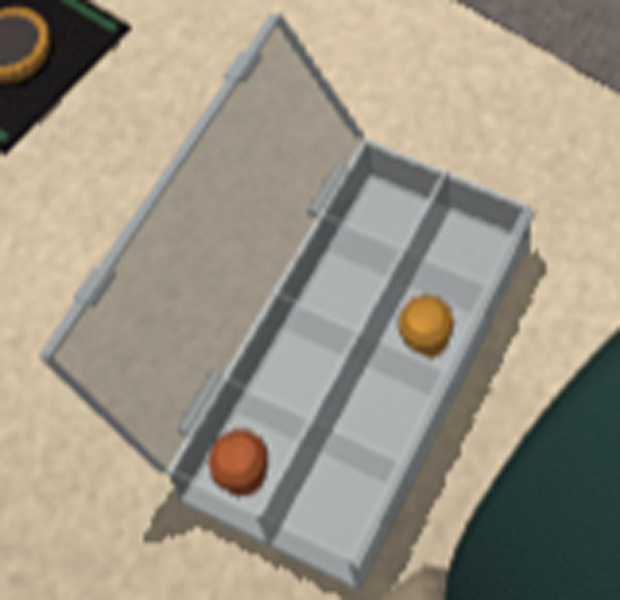

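Everything measured fits the sizes given. The case yaw is about 8°, with stored knobs in pockets (front, -23) and (rear, +69). The cartons come first: I'll turn the tool square to the tray and travel there at height.

jog_arm:
  commands:
    - {"travel": [0, 0, 0], "rot": [0, 0, -8.1], "claw": 165}
    - {"travel": [0, 0, 0], "rot": [0, 0, -8.1], "claw": 165}
    - {"travel": [0, 0, 0], "rot": [0, 0, -8.1], "claw": 165}
    - {"travel": [-22, -42, 0], "rot": [0, 0, 0], "claw": 165}
    - {"travel": [-22, -42, 0], "rot": [0, 0, 0], "claw": 165}
  force: 60

```text
time: 0.65
tool_pos: [0.3213, 0.5309, 0.2304]
tcp_rot: [0.005, -3.141, 0.001]
wrist_force: [1.1, -0.5, 0.2]
width: 0.351
grip_force: 0.0
```

jog_arm:
  commands:
    - {"travel": [-22, -42, 0], "rot": [0, 0, 0], "claw": 165}
    - {"travel": [-22, -42, 0], "rot": [0, 0, 0], "claw": 165}
    - {"travel": [-22, -42, 0], "rot": [0, 0, 0], "claw": 165}
    - {"travel": [-22, -42, 0], "rot": [0, 0, 0], "claw": 165}
    - {"travel": [-22, -42, 0], "rot": [0, 0, 0], "claw": 165}

```text
time: 1.15
tool_pos: [0.432, 0.3195, 0.2311]
tcp_rot: [0.001, -3.142, 0.0]
wrist_force: [0.1, -0.3, 0.0]
width: 0.352
grip_force: 0.0
```

jog_arm:
  commands:
    - {"travel": [-22, -42, 0], "rot": [0, 0, 0], "claw": 165}
    - {"travel": [-22, -42, 0], "rot": [0, 0, 0], "claw": 165}
    - {"travel": [-22, -42, 0], "rot": [0, 0, 0], "claw": 165}
    - {"travel": [6, -48, 0], "rot": [0, 0, 0], "claw": 165}
    - {"travel": [6, -48, 0], "rot": [0, 0, 0], "claw": 165}

```text
time: 1.65
tool_pos: [0.4858, 0.0974, 0.231]
tcp_rot: [0.0, -3.141, 0.0]
wrist_force: [1.2, 0.9, -0.7]
width: 0.352
grip_force: 0.0
```

jog_arm:
  commands:
    - {"travel": [6.6, -47, 0], "rot": [0, 0, 0], "claw": 165}
    - {"travel": [6.6, -47, 0], "rot": [0, 0, 0], "claw": 165}
    - {"travel": [6.6, -47, 0], "rot": [0, 0, 0], "claw": 165}
    - {"travel": [6.6, -47, 0], "rot": [0, 0, 0], "claw": 165}
    - {"travel": [6.6, -47, 0], "rot": [0, 0, 0], "claw": 165}

```text
time: 2.15
tool_pos: [0.452, -0.1374, 0.2313]
tcp_rot: [-0.001, 3.141, -0.0]
wrist_force: [1.6, -0.3, 0.4]
width: 0.356
grip_force: 0.0
```

jog_arm:
  commands:
    - {"travel": [6.6, -47, 0], "rot": [0, 0, 0], "claw": 165}
    - {"travel": [6.6, -47, 0], "rot": [0, 0, 0], "claw": 165}
    - {"travel": [6.6, -47, 0], "rot": [0, 0, 0], "claw": 165}
    - {"travel": [6.6, -47, 20], "rot": [0, 0, 0], "claw": 165}
    - {"travel": [6.6, -47, 30], "rot": [0, 0, 0], "claw": 165}

```text
time: 2.65
tool_pos: [0.4212, -0.3674, 0.1866]
tcp_rot: [0.001, 3.138, -0.005]
wrist_force: [0.7, -0.0, 0.2]
width: 0.354
grip_force: 0.0
```

```bash
python3 - <<'E'
from h import *
s=monitor.read_state();print(s["tool_pos"])
d=cam("wrist");cv2.imwrite("pics/w1.png",d["color"])
import pickle;pickle.dump(d,open("w1.pkl","wb"))
E
```

```text
[ 0.42123078 -0.36744417  0.18659773]
```

View pics/w1.png

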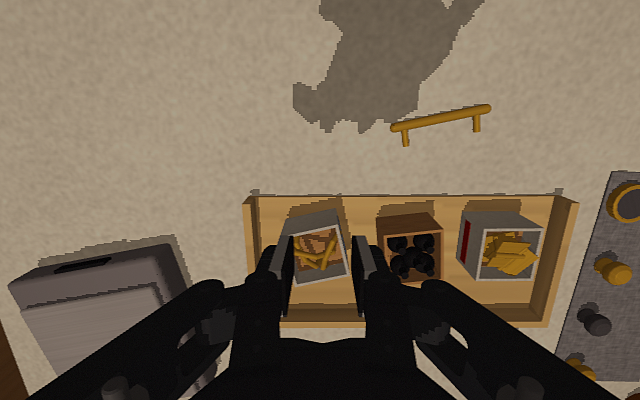

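The wrist view shows the tray's front edge at row 197, white carton 1 between the fingers at (318,250), carton 2 at (408,245) and carton 3 at (500,245). Now I'll lower in front of carton 1 and push it towards the back.

jog_arm:
  commands:
    - {"travel": [0, -5, 42], "rot": [0, 0, 0], "claw": 165}
    - {"travel": [0, 0, 42], "rot": [0, 0, 0], "claw": 165}
    - {"travel": [0, 0, 42], "rot": [0, 0, 0], "claw": 165}
    - {"travel": [0, 0, 38], "rot": [0, 0, 0], "claw": 165}
    - {"travel": [0, 0, 0], "rot": [0, 0, 0], "claw": 165}

```text
time: 3.2
tool_pos: [0.4162, -0.3648, 0.0149]
tcp_rot: [0.0, -3.132, -0.014]
wrist_force: [-0.6, 0.3, -1.4]
width: 0.356
grip_force: 0.0
```

jog_arm:
  commands:
    - {"travel": [-20, 0, 0], "rot": [0, 0, 0], "claw": 165}
    - {"travel": [-15, 0, 0], "rot": [0, 0, 0], "claw": 165}
    - {"travel": [-10, 0, 0], "rot": [0, 0, 0], "claw": 165}
    - {"travel": [-10, 0, 0], "rot": [0, 0, 0], "claw": 165}
    - {"travel": [-10, 0, 0], "rot": [0, 0, 0], "claw": 165}

```text
time: 3.7
tool_pos: [0.4865, -0.3695, 0.0223]
tcp_rot: [-0.001, 3.141, -0.001]
wrist_force: [-3.2, -0.4, 3.0]
width: 0.354
grip_force: 1.6
```

jog_arm:
  commands:
    - {"travel": [-8, 0, 0], "rot": [0, 0, 0], "claw": 165}
    - {"travel": [-8, 0, 0], "rot": [0, 0, 0], "claw": 165}
    - {"travel": [-8, 0, 0], "rot": [0, 0, 0], "claw": 165}
    - {"travel": [-6, 0, 0], "rot": [0, 0, 0], "claw": 165}
    - {"travel": [-4, 0, 0], "rot": [0, 0, 0], "claw": 165}

```text
time: 4.2
tool_pos: [0.5203, -0.3691, 0.0211]
tcp_rot: [0.001, -3.141, -0.0]
wrist_force: [-3.2, -0.5, 2.9]
width: 0.352
grip_force: 1.8
```

jog_arm:
  commands:
    - {"travel": [-3, 0, 0], "rot": [0, 0, 0], "claw": 165}
    - {"travel": [-2, 0, 0], "rot": [0, 0, 0], "claw": 165}
    - {"travel": [-1, 0, 0], "rot": [0, 0, 0], "claw": 165}
    - {"travel": [0, 0, 0], "rot": [0, 0, 0], "claw": 165}
    - {"travel": [0, 0, 0], "rot": [0, 0, 0], "claw": 165}

```text
time: 4.7
tool_pos: [0.5259, -0.3691, 0.0211]
tcp_rot: [-0.0, 3.141, -0.0]
wrist_force: [-1.4, -0.3, 0.4]
width: 0.352
grip_force: 0.7
```

```bash
python3 - <<'E'
from h import *
s=monitor.read_state();print(s["tool_pos"],s["wrist_force"])
d=cam("scene");cv2.imwrite("pics/s2.png",cv2.resize(d["color"][135:260,95:290],(800,513),interpolation=cv2.INTER_CUBIC))
E
```

```text
[ 0.52594005 -0.36909987  0.02107182] [-1.43104358 -0.33447728  0.41419666]
```

View pics/s2.png

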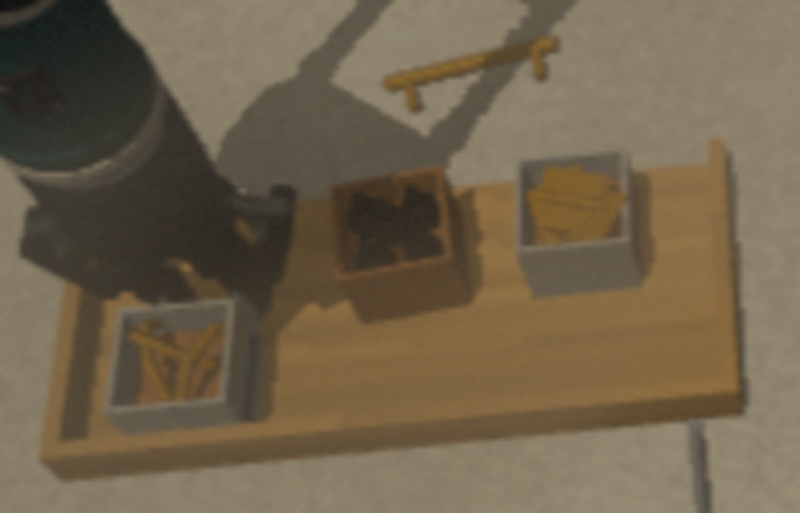

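Carton 1 is now square and nearly at the back board, with its rear foot around row 430 and the board's top at row 440. I'll creep on until the force rises.

jog_arm:
  commands:
    - {"travel": [-1, 0, 0], "rot": [0, 0, 0], "claw": 165}
    - {"travel": [-1, 0, 0], "rot": [0, 0, 0], "claw": 165}
    - {"travel": [-1, 0, 0], "rot": [0, 0, 0], "claw": 165}
    - {"travel": [-1, 0, 0], "rot": [0, 0, 0], "claw": 165}
    - {"travel": [0, 0, 0], "rot": [0, 0, 0], "claw": 165}

```text
time: 5.25
tool_pos: [0.5264, -0.3691, 0.0211]
tcp_rot: [0.001, -3.135, -0.002]
wrist_force: [-13.0, -0.1, 8.9]
width: 0.356
grip_force: 6.4
```

jog_arm:
  commands:
    - {"travel": [-1, 0, 0], "rot": [0, 0, 0], "claw": 165}
    - {"travel": [-1, 0, 0], "rot": [0, 0, 0], "claw": 165}
    - {"travel": [0, 0, 0], "rot": [0, 0, 0], "claw": 165}
    - {"travel": [0, 0, 0], "rot": [0, 0, 0], "claw": 165}
    - {"travel": [0, 0, 0], "rot": [0, 0, 0], "claw": 165}

```text
time: 5.75
tool_pos: [0.5263, -0.3691, 0.0211]
tcp_rot: [0.001, -3.132, -0.003]
wrist_force: [-18.4, -1.4, 12.7]
width: 0.355
grip_force: 9.4
```

jog_arm:
  commands:
    - {"travel": [49, 0, 0], "rot": [0, 0, 0], "claw": 165}
    - {"travel": [48, 0, 0], "rot": [0, 0, 0], "claw": 165}
    - {"travel": [0, 30, 0], "rot": [0, 0, 0], "claw": 165}
    - {"travel": [0, 40, 0], "rot": [0, 0, 0], "claw": 165}
    - {"travel": [0, 27, 0], "rot": [0, 0, 0], "claw": 165}

```text
time: 6.25
tool_pos: [0.4343, -0.2707, 0.0211]
tcp_rot: [0.002, 3.141, 0.001]
wrist_force: [0.5, -0.2, 0.0]
width: 0.35
grip_force: 0.0
```

jog_arm:
  commands:
    - {"travel": [-20, 0, 0], "rot": [0, 0, 0], "claw": 165}
    - {"travel": [-10, 0, 0], "rot": [0, 0, 0], "claw": 165}
    - {"travel": [-10, 0, 0], "rot": [0, 0, 0], "claw": 165}
    - {"travel": [-10, 0, 0], "rot": [0, 0, 0], "claw": 165}
    - {"travel": [-10, 0, 0], "rot": [0, 0, 0], "claw": 165}

```text
time: 6.75
tool_pos: [0.4955, -0.2727, 0.0212]
tcp_rot: [-0.0, -3.141, 0.0]
wrist_force: [-2.0, -0.7, 1.8]
width: 0.35
grip_force: 1.2
```

jog_arm:
  commands:
    - {"travel": [-10, 0, 0], "rot": [0, 0, 0], "claw": 165}
    - {"travel": [-8, 0, 0], "rot": [0, 0, 0], "claw": 165}
    - {"travel": [-6, 0, 0], "rot": [0, 0, 0], "claw": 165}
    - {"travel": [-4, 0, 0], "rot": [0, 0, 0], "claw": 165}
    - {"travel": [0, 0, 0], "rot": [0, 0, 0], "claw": 165}

```text
time: 7.25
tool_pos: [0.5236, -0.2722, 0.0212]
tcp_rot: [-0.001, 3.141, -0.0]
wrist_force: [0.1, -0.2, -0.5]
width: 0.354
grip_force: 0.0
```

jog_arm:
  commands:
    - {"travel": [-2, 0, 0], "rot": [0, 0, 0], "claw": 165}
    - {"travel": [-2, 0, 0], "rot": [0, 0, 0], "claw": 165}
    - {"travel": [-2, 0, 0], "rot": [0, 0, 0], "claw": 165}
    - {"travel": [-2, 0, 0], "rot": [0, 0, 0], "claw": 165}
    - {"travel": [0, 0, 0], "rot": [0, 0, 0], "claw": 165}

```text
time: 7.75
tool_pos: [0.5259, -0.272, 0.0211]
tcp_rot: [0.002, -3.132, -0.002]
wrist_force: [-16.3, -1.0, 12.0]
width: 0.357
grip_force: 8.1
```

jog_arm:
  commands:
    - {"travel": [49, 0, 0], "rot": [0, 0, 0], "claw": 165}
    - {"travel": [48, 0, 0], "rot": [0, 0, 0], "claw": 165}
    - {"travel": [0, 30, 0], "rot": [0, 0, 0], "claw": 165}
    - {"travel": [0, 40, 0], "rot": [0, 0, 0], "claw": 165}
    - {"travel": [0, 27, 0], "rot": [0, 0, 0], "claw": 165}

```text
time: 8.25
tool_pos: [0.4331, -0.1739, 0.0212]
tcp_rot: [0.002, 3.141, 0.001]
wrist_force: [-0.3, -0.5, -0.1]
width: 0.35
grip_force: 0.0
```

jog_arm:
  commands:
    - {"travel": [-20, 0, 0], "rot": [0, 0, 0], "claw": 165}
    - {"travel": [-10, 0, 0], "rot": [0, 0, 0], "claw": 165}
    - {"travel": [-10, 0, 0], "rot": [0, 0, 0], "claw": 165}
    - {"travel": [-10, 0, 0], "rot": [0, 0, 0], "claw": 165}
    - {"travel": [-10, 0, 0], "rot": [0, 0, 0], "claw": 165}

```text
time: 8.75
tool_pos: [0.4939, -0.1756, 0.0211]
tcp_rot: [-0.001, -3.14, -0.0]
wrist_force: [-4.3, -0.4, 4.3]
width: 0.352
grip_force: 2.5
```

jog_arm:
  commands:
    - {"travel": [-10, 0, 0], "rot": [0, 0, 0], "claw": 165}
    - {"travel": [-8, 0, 0], "rot": [0, 0, 0], "claw": 165}
    - {"travel": [-6, 0, 0], "rot": [0, 0, 0], "claw": 165}
    - {"travel": [-4, 0, 0], "rot": [0, 0, 0], "claw": 165}
    - {"travel": [0, 0, 0], "rot": [0, 0, 0], "claw": 165}

```text
time: 9.25
tool_pos: [0.5228, -0.1753, 0.0212]
tcp_rot: [-0.0, 3.14, -0.0]
wrist_force: [0.4, 0.3, -0.7]
width: 0.354
grip_force: 0.0
```

jog_arm:
  commands:
    - {"travel": [-2, 0, 0], "rot": [0, 0, 0], "claw": 165}
    - {"travel": [-2, 0, 0], "rot": [0, 0, 0], "claw": 165}
    - {"travel": [-2, 0, 0], "rot": [0, 0, 0], "claw": 165}
    - {"travel": [-2, 0, 0], "rot": [0, 0, 0], "claw": 165}
    - {"travel": [0, 0, 0], "rot": [0, 0, 0], "claw": 165}

```text
time: 9.75
tool_pos: [0.5255, -0.1749, 0.0207]
tcp_rot: [0.002, -3.133, -0.002]
wrist_force: [-15.1, -1.1, 11.2]
width: 0.357
grip_force: 7.5
```

All three cartons are flush at the back, with contact at x ≈ 0.5259 ± 0.0004. Next I'll turn the tool 90° and sweep carton 3, then cartons 3+2, towards carton 1.

jog_arm:
  commands:
    - {"travel": [20, 0, 0], "rot": [0, 0, 0], "claw": 195}
    - {"travel": [0, 0, -50], "rot": [0, 0, 0], "claw": 195}
    - {"travel": [0, 0, -50], "rot": [0, 0, 0], "claw": 195}
    - {"travel": [0, 0, 0], "rot": [0, 0, 8.16], "claw": 195}
    - {"travel": [0, 0, 0], "rot": [0, 0, 8.16], "claw": 195}

```text
time: 10.25
tool_pos: [0.5128, -0.176, 0.1246]
tcp_rot: [0.453, 3.1, -0.002]
wrist_force: [-0.7, 0.2, -0.7]
width: 0.236
grip_force: 0.0
```

jog_arm:
  commands:
    - {"travel": [0, 0, 0], "rot": [0, 0, 8.16], "claw": 195}
    - {"travel": [0, 0, 0], "rot": [0, 0, 8.16], "claw": 195}
    - {"travel": [0, 0, 0], "rot": [0, 0, 8.16], "claw": 195}
    - {"travel": [0, 0, 0], "rot": [0, 0, 8.16], "claw": 195}
    - {"travel": [0, 0, 0], "rot": [0, 0, 8.16], "claw": 195}

```text
time: 10.75
tool_pos: [0.5108, -0.1752, 0.1215]
tcp_rot: [1.509, 2.753, 0.001]
wrist_force: [0.0, 0.4, -0.2]
width: 0.237
grip_force: 0.0
```

jog_arm:
  commands:
    - {"travel": [0, 0, 0], "rot": [0, 0, 8.16], "claw": 195}
    - {"travel": [0, 0, 0], "rot": [0, 0, 8.16], "claw": 195}
    - {"travel": [0, 0, 0], "rot": [0, 0, 8.16], "claw": 195}
    - {"travel": [0, 0, 0], "rot": [0, 0, 8.16], "claw": 195}
    - {"travel": [50, 48, 0], "rot": [0, 0, 0], "claw": 195}

```text
time: 11.25
tool_pos: [0.5428, -0.1417, 0.1211]
tcp_rot: [2.225, 2.216, -0.002]
wrist_force: [1.8, -0.7, -0.9]
width: 0.24
grip_force: 0.0
```

jog_arm:
  commands:
    - {"travel": [0, 0, 0], "rot": [0, 0, 0], "claw": 195}
    - {"travel": [0, 0, 0], "rot": [0, 0, 0], "claw": 195}
    - {"travel": [0, 0, 0], "rot": [0, 0, 0], "claw": 195}
    - {"travel": [0, 0, 0], "rot": [0, 0, 0], "claw": 195}
    - {"travel": [0, 0, 0], "rot": [0, 0, 0], "claw": 195}

```text
time: 11.75
tool_pos: [0.5437, -0.1395, 0.1211]
tcp_rot: [2.217, 2.225, -0.0]
wrist_force: [0.3, -0.3, 0.4]
width: 0.239
grip_force: 0.0
```

```bash
python3 - <<'E'
from h import *
s=monitor.read_state();print(s["tool_pos"],s["tcp_rot"],s["q"])
d=cam("wrist");cv2.imwrite("pics/w3.png",d["color"])
E
```

```text
[ 0.54372278 -0.13945019  0.12108801] [ 2.21744475e+00  2.22542366e+00 -1.30006294e-04] [-2.95388927e-01  1.45525287e-01  1.95970308e+00 -8.77729071e-05
  1.03639852e+00 -2.98935998e-01]
```

View pics/w3.png

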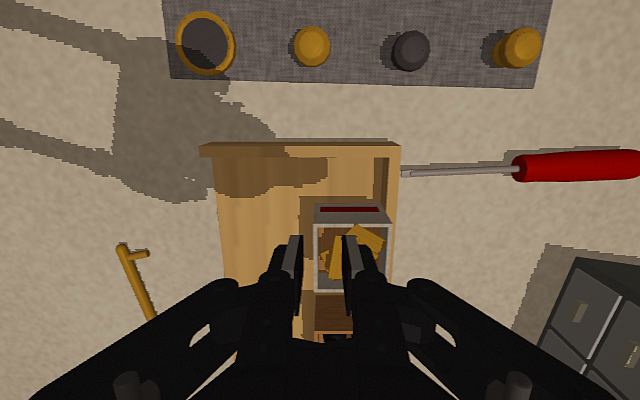

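The wrist view shows carton 3's right face with its foot at row ~203. The side board's inner top edge is at row ~157 and the back board's inner edge at column ~388.

```bash
python3 - <<'E'
from h import *
d=cam("wrist")
print(px2w(d,300,157,.035),px2w(d,345,204,.03),px2w(d,389,165,.035),px2w(d,315,224,.055),px2w(d,392,223,.055),px2w(d,377,180,.005))
for n,p in dict(flush=(205,42,.01),b1=(312,45,.024),st2=(411,50,.024),b2=(521,47,.024)).items(): print(n,px2w(d,*p))
E
```

```text
[ 0.52645613 -0.10417195  0.035     ] [ 0.56258166 -0.1439141   0.03      ] [ 0.59559607 -0.11017971  0.035     ] [ 0.5383557  -0.15159425  0.055     ] [ 0.59631521 -0.15056365  0.055     ] [ 0.5926132  -0.12950786  0.005     ]
flush [ 0.45293443 -0.01944058  0.01      ]
b1 [ 0.53586743 -0.02377116  0.024     ]
st2 [ 0.60841725 -0.02685754  0.024     ]
b2 [ 0.68861184 -0.02459942  0.024     ]
```

jog_arm:
  commands:
    - {"travel": [14, 16, 0], "rot": [0, 0, 0], "claw": 195}
    - {"travel": [0, 0, 30], "rot": [0, 0, 0], "claw": 195}
    - {"travel": [0, 0, 40], "rot": [0, 0, 0], "claw": 195}
    - {"travel": [0, 0, 30], "rot": [0, 0, 0], "claw": 195}
    - {"travel": [0, 0, 0], "rot": [0, 0, 0], "claw": 195}

```text
time: 12.35
tool_pos: [0.5554, -0.1238, 0.0164]
tcp_rot: [-2.211, -2.22, 0.008]
wrist_force: [-1.1, 0.3, 0.5]
width: 0.234
grip_force: 0.0
```

jog_arm:
  commands:
    - {"travel": [-8, 0, 0], "rot": [0, 0, 0], "claw": 195}
    - {"travel": [-8, 0, 0], "rot": [0, 0, 0], "claw": 195}
    - {"travel": [-8, 0, 0], "rot": [0, 0, 0], "claw": 195}
    - {"travel": [-8, 0, 0], "rot": [0, 0, 0], "claw": 195}
    - {"travel": [-8, 0, 0], "rot": [0, 0, 0], "claw": 195}

```text
time: 12.85
tool_pos: [0.5617, -0.1656, 0.0229]
tcp_rot: [2.216, 2.224, 0.003]
wrist_force: [0.8, 5.2, 3.7]
width: 0.235
grip_force: 2.2
```

jog_arm:
  commands:
    - {"travel": [-6, 0, 0], "rot": [0, 0, 0], "claw": 195}
    - {"travel": [-6, 0, 0], "rot": [0, 0, 0], "claw": 195}
    - {"travel": [-6, 0, 0], "rot": [0, 0, 0], "claw": 195}
    - {"travel": [-6, 0, 0], "rot": [0, 0, 0], "claw": 195}
    - {"travel": [-6, 0, 0], "rot": [0, 0, 0], "claw": 195}

```text
time: 13.35
tool_pos: [0.5607, -0.1944, 0.0216]
tcp_rot: [-2.216, -2.226, -0.002]
wrist_force: [-0.6, 6.7, 6.3]
width: 0.233
grip_force: 3.5
```

jog_arm:
  commands:
    - {"travel": [-3, 0, 0], "rot": [0, 0, 0], "claw": 195}
    - {"travel": [-3, 0, 0], "rot": [0, 0, 0], "claw": 195}
    - {"travel": [-2, 0, 0], "rot": [0, 0, 0], "claw": 195}
    - {"travel": [-2, 0, 0], "rot": [0, 0, 0], "claw": 195}
    - {"travel": [-2, 0, 0], "rot": [0, 0, 0], "claw": 195}

```text
time: 13.85
tool_pos: [0.5607, -0.2062, 0.0216]
tcp_rot: [-2.216, -2.226, -0.001]
wrist_force: [0.3, 6.4, 5.7]
width: 0.234
grip_force: 3.6
```

```bash
python3 - <<'E'
from h import *
d=cam("scene");a=cv2.resize(d["color"][135:260,95:290],(624,400),interpolation=cv2.INTER_CUBIC)
d=cam("wrist");w=cv2.resize(d["color"][200:400,220:450],(230,200))
a[:200,394:]=w;cv2.imwrite("pics/s4.png",a)
E
```

```text
(no output)
```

View pics/s4.png

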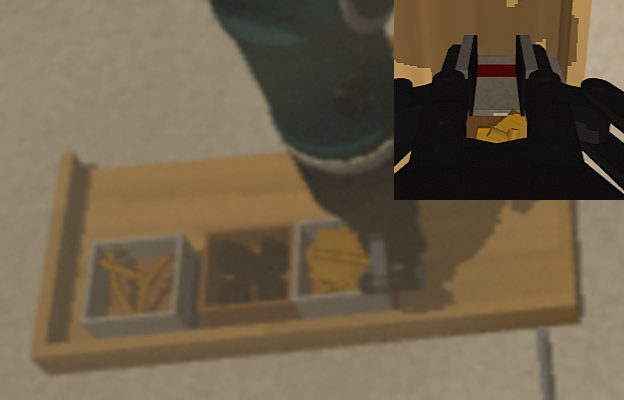

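The view shows cartons 2 and 3 together, with a ~10 mm gap left between carton 1 (right rim at column 186) and carton 2 (left rim at column 205). I'll keep sweeping.

jog_arm:
  commands:
    - {"travel": [-2, 0, 0], "rot": [0, 0, 0], "claw": 195}
    - {"travel": [-2, 0, 0], "rot": [0, 0, 0], "claw": 195}
    - {"travel": [-2, 0, 0], "rot": [0, 0, 0], "claw": 195}
    - {"travel": [-2, 0, 0], "rot": [0, 0, 0], "claw": 195}
    - {"travel": [0, 0, 0], "rot": [0, 0, 0], "claw": 195}

```text
time: 14.45
tool_pos: [0.5607, -0.2146, 0.0214]
tcp_rot: [-2.216, -2.226, -0.001]
wrist_force: [0.4, 6.0, 4.0]
width: 0.237
grip_force: 2.8
```

jog_arm:
  commands:
    - {"travel": [-2, 0, 0], "rot": [0, 0, 0], "claw": 195}
    - {"travel": [-2, 0, 0], "rot": [0, 0, 0], "claw": 195}
    - {"travel": [-2, 0, 0], "rot": [0, 0, 0], "claw": 195}
    - {"travel": [-2, 0, 0], "rot": [0, 0, 0], "claw": 195}
    - {"travel": [-2, 0, 0], "rot": [0, 0, 0], "claw": 195}

```text
time: 14.95
tool_pos: [0.5606, -0.2237, 0.0214]
tcp_rot: [-2.215, -2.225, -0.002]
wrist_force: [-0.6, 8.6, 6.2]
width: 0.239
grip_force: 4.6
```

jog_arm:
  commands:
    - {"travel": [-2, 0, 0], "rot": [0, 0, 0], "claw": 195}
    - {"travel": [-1, 0, 0], "rot": [0, 0, 0], "claw": 195}
    - {"travel": [-1, 0, 0], "rot": [0, 0, 0], "claw": 195}
    - {"travel": [-1, 0, 0], "rot": [0, 0, 0], "claw": 195}
    - {"travel": [-1, 0, 0], "rot": [0, 0, 0], "claw": 195}

```text
time: 15.45
tool_pos: [0.5606, -0.2295, 0.0214]
tcp_rot: [-2.215, -2.225, -0.002]
wrist_force: [-0.0, 8.0, 5.9]
width: 0.229
grip_force: 4.6
```

The force rose as carton 1 was engaged, so the row is closed. I'm backing off, turning to the case's yaw and heading for the first knob, with a check picture.

jog_arm:
  commands:
    - {"travel": [25, 0, 0], "rot": [0, 0, 0], "claw": 100}
    - {"travel": [0, 0, -50], "rot": [0, 0, 0], "claw": 100}
    - {"travel": [0, 0, -50], "rot": [0, 0, 0], "claw": 100}
    - {"travel": [0, 0, -20], "rot": [0, 0, -8.16], "claw": 100}
    - {"travel": [0, 0, 0], "rot": [0, 0, -8.16], "claw": 100}

```text
time: 15.95
tool_pos: [0.5636, -0.2083, 0.1464]
tcp_rot: [1.865, 2.516, 0.001]
wrist_force: [0.5, 0.5, -0.7]
width: 0.605
grip_force: 0.0
```

jog_arm:
  commands:
    - {"travel": [0, 0, 0], "rot": [0, 0, -8.16], "claw": 100}
    - {"travel": [0, 0, 0], "rot": [0, 0, -8.16], "claw": 100}
    - {"travel": [0, 0, 0], "rot": [0, 0, -8.16], "claw": 100}
    - {"travel": [0, 0, 0], "rot": [0, 0, -8.16], "claw": 100}
    - {"travel": [0, 0, 0], "rot": [0, 0, -8.16], "claw": 100}

```text
time: 16.45
tool_pos: [0.56, -0.2069, 0.1406]
tcp_rot: [-0.873, -3.017, 0.002]
wrist_force: [0.8, -0.4, -0.4]
width: 0.605
grip_force: 0.0
```

jog_arm:
  commands:
    - {"travel": [0, 0, 0], "rot": [0, 0, -8.16], "claw": 100}
    - {"travel": [0, 0, 0], "rot": [0, 0, -8.16], "claw": 100}
    - {"travel": [0, 0, 0], "rot": [0, 0, -8.16], "claw": 100}
    - {"travel": [0, 0, 0], "rot": [0, 0, -8.16], "claw": 100}
    - {"travel": [0, 0, 0], "rot": [0, 0, -8.16], "claw": 100}

```text
time: 16.95
tool_pos: [0.5599, -0.2069, 0.1405]
tcp_rot: [0.233, -3.132, 0.002]
wrist_force: [0.0, -0.4, 0.1]
width: 0.614
grip_force: 0.0
```

jog_arm:
  commands:
    - {"travel": [0, 46, 0], "rot": [0, 0, 0], "claw": 100}
    - {"travel": [0, 46, 0], "rot": [0, 0, 0], "claw": 100}
    - {"travel": [0, 46, 0], "rot": [0, 0, 0], "claw": 100}
    - {"travel": [0, 46, 0], "rot": [0, 0, 0], "claw": 100}
    - {"travel": [0, 0, 0], "rot": [0, 0, 0], "claw": 100}

```text
time: 17.45
tool_pos: [0.5329, -0.0202, 0.1405]
tcp_rot: [0.231, -3.132, -0.001]
wrist_force: [0.3, -0.6, 0.2]
width: 0.609
grip_force: 0.0
```

```bash
cat >> h.py <<'E'
from scipy.spatial.transform import Rotation as Ro
def totool(X):
    s=monitor.read_state();R=Ro.from_rotvec(s["tcp_rot"]).as_matrix()
    return np.round(R.T@(np.array(X)-s["tool_pos"])*1000,1)
E
python3 - <<'E'
from h import *
s=monitor.read_state();print(s["tool_pos"],Ro.from_rotvec(s["tcp_rot"]).as_matrix().round(3),s["q"].round(2))
print(totool([.536,-.0235,.1]))
d=cam("scene");a=cv2.resize(d["color"][135:260,95:290],(624,400),interpolation=cv2.INTER_CUBIC)
w=cam("wrist")["color"]
o=np.zeros((600,640,3),np.uint8);o[:400,:624]=a;o[400:,:320]=cv2.resize(w,(320,200));cv2.imwrite("pics/s5.png",o)
E
```

```text
[ 0.53289382 -0.02015681  0.14045365] [[-0.989 -0.147 -0.002]
 [-0.147  0.989  0.001]
 [ 0.001  0.001 -1.   ]] [-0.08  0.07  2.    0.    1.07 -1.8 ]
[-2.6 -3.8 40.4]
```

View pics/s5.png

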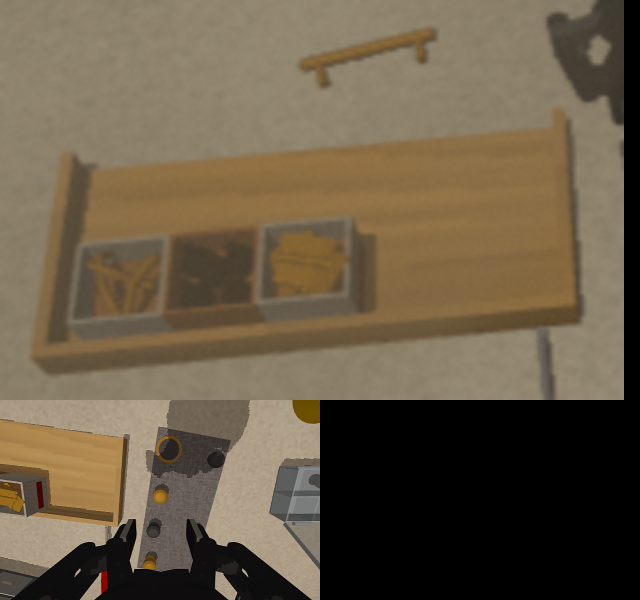

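The cartons form one straight row at the back with no visible gaps. Now for the first knob, brass b1: lower, grip by the head with the fingertips, lift.

jog_arm:
  commands:
    - {"travel": [-3, -4, 42], "rot": [0, 0, 0], "claw": 100}
    - {"travel": [0, 0, 42], "rot": [0, 0, 0], "claw": 100}
    - {"travel": [0, 0, 42], "rot": [0, 0, 0], "claw": 100}
    - {"travel": [0, 0, 0], "rot": [0, 0, 0], "claw": 100}
    - {"travel": [0, 0, 0], "rot": [0, 0, 0], "claw": 100}
  force: 40

```text
time: 18.05
tool_pos: [0.5373, -0.0286, 0.0146]
tcp_rot: [0.222, -3.131, 0.0]
wrist_force: [0.3, 0.6, 1.0]
width: 0.606
grip_force: 0.0
```

jog_arm:
  commands:
    - {"travel": [0, 0, 0], "rot": [0, 0, 0], "claw": 255}
    - {"travel": [0, 0, 0], "rot": [0, 0, 0], "claw": 255}
    - {"travel": [0, 0, 0], "rot": [0, 0, 0], "claw": 255}
    - {"travel": [0, 0, 0], "rot": [0, 0, 0], "claw": 255}
    - {"travel": [0, 0, 0], "rot": [0, 0, 0], "claw": 255}

```text
time: 18.55
tool_pos: [0.5406, -0.0279, 0.0182]
tcp_rot: [-0.225, 3.128, -0.003]
wrist_force: [-1.1, -2.7, 6.0]
width: 0.303
grip_force: 39.2
```

jog_arm:
  commands:
    - {"travel": [0, 0, -20], "rot": [0, 0, 0], "claw": 255}
    - {"travel": [0, 0, -30], "rot": [0, 0, 0], "claw": 255}
    - {"travel": [0, 0, -40], "rot": [0, 0, 0], "claw": 255}
    - {"travel": [0, 0, 0], "rot": [0, 0, 0], "claw": 255}
    - {"travel": [0, 0, 0], "rot": [0, 0, 0], "claw": 255}

```text
time: 19.05
tool_pos: [0.5396, -0.0273, 0.1077]
tcp_rot: [-0.224, 3.128, -0.001]
wrist_force: [-0.9, 0.9, -1.3]
width: 0.3
grip_force: 39.4
```

```bash
python3 - <<'E'
from h import *
import pickle
ds=pickle.load(open("a.pkl","rb"));s=ds["side"];d=ds["scene"]
np.set_printoptions(precision=4,suppress=True)
S=lambda u,v,z=.042:px2w(s,180+u*.258,235+v*.258,z)[:2]
A=lambda u,v,z=.042:px2w(d,285+u*.3,130+v*.3,z)[:2]
obs=[(S(365,143),(.0475,-.0935)),(S(530,212),(-.0475,-.0935)),(S(357,580),(-.0475,.0935)),(S(175,487),(.0475,.0935)),(A(362,90),(-.0475,-.0935)),(A(610,38),(-.0475,.0935))]
for o,l in obs: print(o,l)
from scipy.optimize import least_squares
def m(p,l): c,q=np.cos(p[2]),np.sin(p[2]);return np.array([p[0]+c*l[0]-q*l[1],p[1]+q*l[0]+c*l[1]])
r=least_squares(lambda p:np.concatenate([m(p,l)-o for o,l in obs]),[.487,.286,.14],loss='soft_l1',f_scale=.003)
print(r.x,np.degrees(r.x[2]),(r.fun*1000).round(1))
for px in(-.023,.023):
  for py in(-.069,-.023,.023,.069): print(px,py,m(r.x,(px,py)))
w=cam("wrist");cv2.imwrite("pics/w6.png",w["color"]);print(monitor.read_state()["tool_pos"])
for py in (-.0935,.0935):print(w2px(w,[*m(r.x,(-.0475,py)),.042]))
E
```

```text
[0.5413 0.2046] (0.0475, -0.0935)
[0.4483 0.1911] (-0.0475, -0.0935)
[0.4163 0.3763] (-0.0475, 0.0935)
[0.5076 0.3891] (0.0475, 0.0935)
[0.4527 0.1879] (-0.0475, -0.0935)
[0.4266 0.3705] (-0.0475, 0.0935)
[0.48   0.2892 0.1719] 9.846911215708495 [ 1.5  0.6  0.9 -2.1  0.8 -3.1  3.2  0.3 -3.5  1.  -9.5  2.7]
-0.023 -0.069 [0.4691 0.2173]
-0.023 -0.023 [0.4612 0.2626]
-0.023 0.023 [0.4534 0.3079]
-0.023 0.069 [0.4455 0.3532]
0.023 -0.069 [0.5144 0.2251]
0.023 -0.023 [0.5065 0.2705]
0.023 0.023 [0.4987 0.3158]
0.023 0.069 [0.4908 0.3611]
[ 0.5381 -0.0272  0.1059]
[654.8652 128.112 ]
[932.7236 119.9242]
```

View pics/w6.png

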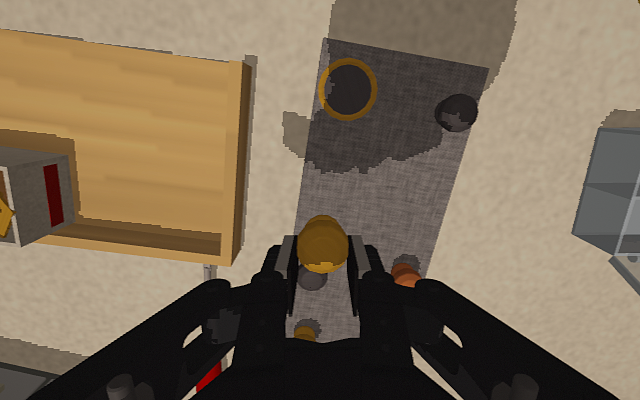

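The view shows brass b1 held between the fingertips at (322,243). The case's yaw disagrees by about 2° between the cameras, so I'll measure it from above with the wrist camera.

jog_arm:
  commands:
    - {"travel": [0, 0, -48], "rot": [0, 0, 0], "claw": 255}
    - {"travel": [0, 0, -45], "rot": [0, 0, 0], "claw": 255}
    - {"travel": [-6.6, 44, 0], "rot": [0, 0, 0], "claw": 255}
    - {"travel": [-6.6, 44, 0], "rot": [0, 0, 0], "claw": 255}
    - {"travel": [-6.6, 44, 0], "rot": [0, 0, 0], "claw": 255}

```text
time: 19.6
tool_pos: [0.5377, 0.1071, 0.197]
tcp_rot: [0.222, -3.132, 0.0]
wrist_force: [-0.4, -0.5, -1.0]
width: 0.304
grip_force: 39.6
```

jog_arm:
  commands:
    - {"travel": [-6.6, 44, 0], "rot": [0, 0, 0], "claw": 255}
    - {"travel": [-6.6, 44, 0], "rot": [0, 0, 0], "claw": 255}
    - {"travel": [-6.6, 44, 0], "rot": [0, 0, 0], "claw": 255}
    - {"travel": [-6.6, 44, 0], "rot": [0, 0, 0], "claw": 255}
    - {"travel": [0, 0, 0], "rot": [0, 0, 0], "claw": 255}

```text
time: 20.1
tool_pos: [0.5382, 0.2889, 0.196]
tcp_rot: [0.231, -3.13, -0.002]
wrist_force: [-0.3, -0.6, -0.1]
width: 0.301
grip_force: 39.7
```

```bash
python3 - <<'E'
from h import *
import pickle
w=cam("wrist");pickle.dump(w,open("w7.pkl","wb"));print(monitor.read_state()["tool_pos"])
cv2.imwrite("pics/w7.png",cv2.resize(w["color"][:300,120:520],(800,600),interpolation=cv2.INTER_CUBIC))
E
```

```text
[0.53823318 0.28626666 0.19584281]
```

View pics/w7.png

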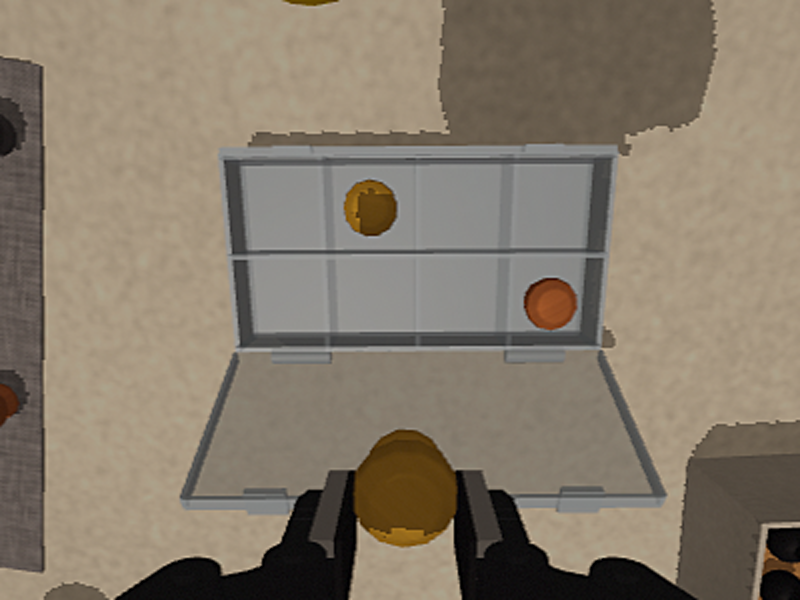

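A clear view: the front rim's corners are at (222,156) and (617,156) and the hinge-side corners at (238,348) and (603,347). The stored knobs are at (371,208) and (550,303), and the case sits nearly square to the tool.

```bash
python3 - <<'E'
from h import *
import pickle
w=pickle.load(open("w7.pkl","rb"));np.set_printoptions(precision=4,suppress=True)
W=lambda u,v,z=.042:px2w(w,120+u/2,v/2,z)[:2]
obs=[(W(222,156),(-.0475,-.0935)),(W(617,156),(-.0475,.0935)),(W(238,348),(.0475,-.0935)),(W(603,347),(.0475,.0935))]
from scipy.optimize import least_squares
def m(p,l): c,q=np.cos(p[2]),np.sin(p[2]);return np.array([p[0]+c*l[0]-q*l[1],p[1]+q*l[0]+c*l[1]])
r=least_squares(lambda p:np.concatenate([m(p,l)-o for o,l in obs]),[.487,.286,.14])
print(r.x,np.degrees(r.x[2]),(r.fun*1000).round(1),W(371,208,.024),W(550,303,.024))
np.save("case.npy",r.x)
for px in(-.023,.023):
  for py in(-.069,-.023,.023,.069): print(px,py,m(r.x,(px,py)),totool([*m(r.x,(px,py)),.06]))
# lid edge corners: solve angle
from math import *
for th in(1.9,2.0,2.1,2.2):
  for py in(-.0935,.0935):
    q=m(r.x,(.0475-.096*cos(th),py));p=w2px(w,[*q,.042+.096*sin(th)]);print(th,(p-[120,0])*2)
print(px2w(w,120+405/2,488/2,monitor.read_state()["tool_pos"][2]))
E
```

```text
[0.4843 0.2886 0.1509] 8.646743610767292 [-1.5 -1.4 -2.5  1.6  2.2 -0.7  1.8  0.4] [0.4656 0.2611] [0.4993 0.361 ]
-0.023 -0.069 [0.4719 0.2169] [ 75.3 -58.7 136.2]
-0.023 -0.023 [0.465  0.2624] [ 75.4 -12.7 136.1]
-0.023 0.023 [0.4581 0.3079] [ 75.6  33.3 136.1]
-0.023 0.069 [0.4512 0.3534] [ 75.8  79.3 136. ]
0.023 -0.069 [0.5174 0.2239] [ 29.3 -58.6 136. ]
0.023 -0.023 [0.5105 0.2693] [ 29.4 -12.6 136. ]
0.023 0.023 [0.5036 0.3148] [ 29.6  33.4 135.9]
0.023 0.069 [0.4967 0.3603] [ 29.8  79.4 135.9]
1.9 [179.1688 485.7441]
1.9 [672.8619 483.4675]
2.0 [185.0186 502.6841]
2.0 [666.0091 500.4365]
2.1 [191.2131 516.8048]
2.1 [658.716  514.5961]
2.2 [197.6127 528.0816]
2.2 [651.1496 525.9203]
[0.5343 0.2879 0.1958]
```

The case fits to within 2.5 mm: centre (0.4843, 0.2886), yaw 8.65°, lid at about 2.0 rad. The held knob sits 4 mm towards the tool's +x. I'll drop it into the rear pocket at -69.

jog_arm:
  commands:
    - {"travel": [12.5, -30, 0], "rot": [0, 0, 0], "claw": 255}
    - {"travel": [12.5, -30, 0], "rot": [0, 0, 0], "claw": 255}
    - {"travel": [0, 0, 40], "rot": [0, 0, 0], "claw": 255}
    - {"travel": [0, 0, 40], "rot": [0, 0, 0], "claw": 255}
    - {"travel": [0, 0, 40], "rot": [0, 0, 0], "claw": 255}

```text
time: 20.65
tool_pos: [0.5229, 0.2192, 0.0764]
tcp_rot: [0.221, -3.133, 0.001]
wrist_force: [0.2, 0.0, -0.4]
width: 0.301
grip_force: 39.7
```

jog_arm:
  commands:
    - {"travel": [0, 0, 22], "rot": [0, 0, 0], "claw": 255}
    - {"travel": [0, 0, 4], "rot": [0, 0, 0], "claw": 255}
    - {"travel": [0, 0, 0], "rot": [0, 0, 0], "claw": 255}
    - {"travel": [0, 0, 0], "rot": [0, 0, 0], "claw": 255}
    - {"travel": [0, 0, 0], "rot": [0, 0, 0], "claw": 255}

```text
time: 21.15
tool_pos: [0.5252, 0.2216, 0.0542]
tcp_rot: [-0.223, 3.13, 0.001]
wrist_force: [-0.8, 0.1, 0.2]
width: 0.3
grip_force: 39.7
```

```bash
python3 - <<'E'
from h import *
p=np.load("case.npy");s=monitor.read_state();print(s["tool_pos"],s["wrist_force"],s["width"])
c,q=np.cos(p[2]),np.sin(p[2]);print(totool([p[0]+c*.023+q*.069,p[1]+q*.023-c*.069,.05]))
# lower/upper views of pick targets
for n,t in dict(st1=(.458,.061),st2=(.6085,-.0266),cu=(.606,.057),b2=(.687,-.0235)).items(): print(n,totool([*t,.015]))
E
```

```text
[0.52522371 0.22163813 0.05416724] [-0.75371894  0.12381292  0.1880985 ] 0.300485533028558
[7.4 3.3 4.1]
st1 [  89.5 -149.5   38.8]
st2 [ -47.  -257.6   39.2]
cu [ -56.4 -174.5   39.2]
b2 [-125.2 -265.7   39.4]
```

jog_arm:
  commands:
    - {"travel": [3.5, 2, 4], "rot": [0, 0, 0], "claw": 255}
    - {"travel": [0, 0, 0], "rot": [0, 0, 0], "claw": 255}
    - {"travel": [0, 0, 0], "rot": [0, 0, 0], "claw": 100}
    - {"travel": [0, 0, 0], "rot": [0, 0, 0], "claw": 100}
    - {"travel": [0, 0, 0], "rot": [0, 0, 0], "claw": 100}

```text
time: 21.65
tool_pos: [0.52, 0.2229, 0.0484]
tcp_rot: [-0.224, 3.133, 0.0]
wrist_force: [0.7, 0.6, -0.3]
width: 0.613
grip_force: 0.0
```

jog_arm:
  commands:
    - {"travel": [0, 0, -50], "rot": [0, 0, 0], "claw": 100}
    - {"travel": [21.5, -38, 0], "rot": [0, 0, 0], "claw": 100}
    - {"travel": [21.5, -38, 0], "rot": [0, 0, 0], "claw": 100}
    - {"travel": [21.5, -38, 0], "rot": [0, 0, 0], "claw": 100}
    - {"travel": [21.5, -38, 0], "rot": [0, 0, 0], "claw": 100}

```text
time: 22.15
tool_pos: [0.4558, 0.0589, 0.0985]
tcp_rot: [-0.225, 3.133, -0.0]
wrist_force: [0.2, -0.2, 0.5]
width: 0.61
grip_force: 0.0
```

jog_arm:
  commands:
    - {"travel": [0, 0, 0], "rot": [0, 0, 0], "claw": 100}
    - {"travel": [0, 0, 0], "rot": [0, 0, 0], "claw": 100}
    - {"travel": [0, 0, 0], "rot": [0, 0, 0], "claw": 100}
    - {"travel": [0, 0, 0], "rot": [0, 0, 0], "claw": 100}
    - {"travel": [0, 0, 0], "rot": [0, 0, 0], "claw": 100}

```text
time: 22.65
tool_pos: [0.4568, 0.061, 0.0982]
tcp_rot: [-0.227, 3.133, 0.0]
wrist_force: [0.4, -0.8, -0.1]
width: 0.605
grip_force: 0.0
```

```bash
python3 - <<'E'
from h import *
s=monitor.read_state();print(s["tool_pos"],totool([.458,.061,.016]))
w=cam("wrist");d=cam("side")
o=np.zeros((600,640,3),np.uint8);o[:400]=w["color"];o[400:,:280]=d["color"][220:320,220:360].repeat(2,0).repeat(2,1);cv2.imwrite("pics/w8.png",o)
print(w2px(w,[.458,.061,.024]))
E
```

```text
[0.45680958 0.06104262 0.09818256] [-1.2 -0.2 82.2]
[322.42919345 207.32706721]
```

View pics/w8.png

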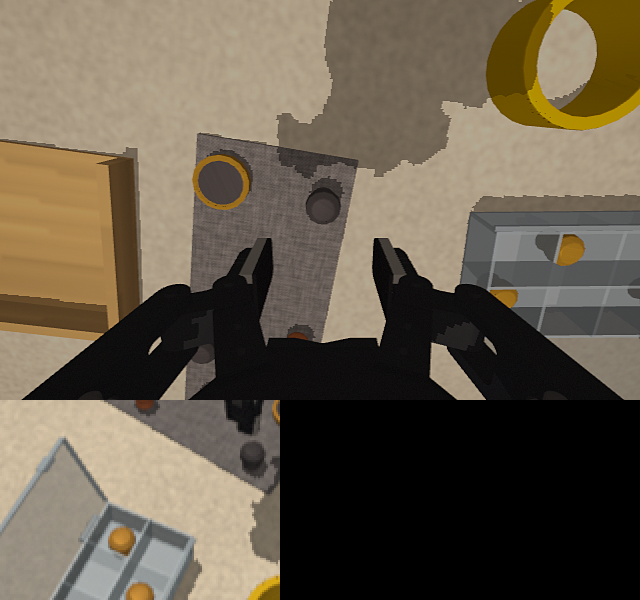

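The view shows b1 standing in the rear -69 pocket. The steel knob is at (322,206), against a prediction of (322,207), so the estimates are good. Picking steel 1 now.

jog_arm:
  commands:
    - {"travel": [-1, 0, 42], "rot": [0, 0, 0], "claw": 100}
    - {"travel": [0, 0, 30], "rot": [0, 0, 0], "claw": 100}
    - {"travel": [0, 0, 10], "rot": [0, 0, 0], "claw": 100}
    - {"travel": [0, 0, 0], "rot": [0, 0, 0], "claw": 100}
    - {"travel": [0, 0, 0], "rot": [0, 0, 0], "claw": 255}

```text
time: 23.25
tool_pos: [0.4582, 0.0604, 0.017]
tcp_rot: [-0.224, 3.133, 0.0]
wrist_force: [0.5, 0.1, -0.4]
width: 0.454
grip_force: 0.0
```

jog_arm:
  commands:
    - {"travel": [0, 0, 0], "rot": [0, 0, 0], "claw": 255}
    - {"travel": [0, 0, 0], "rot": [0, 0, 0], "claw": 255}
    - {"travel": [0, 0, 0], "rot": [0, 0, 0], "claw": 255}
    - {"travel": [0, 0, 0], "rot": [0, 0, 0], "claw": 255}
    - {"travel": [0, 0, -30], "rot": [0, 0, 0], "claw": 255}

```text
time: 23.75
tool_pos: [0.4541, 0.0599, 0.0439]
tcp_rot: [0.223, -3.127, 0.0]
wrist_force: [-0.2, 0.5, -0.4]
width: 0.301
grip_force: 39.4
```

jog_arm:
  commands:
    - {"travel": [0, 0, -50], "rot": [0, 0, 0], "claw": 255}
    - {"travel": [-9.4, 38, 0], "rot": [0, 0, 0], "claw": 255}
    - {"travel": [-9.4, 38, 0], "rot": [0, 0, 0], "claw": 255}
    - {"travel": [-9.4, 38, 0], "rot": [0, 0, 0], "claw": 255}
    - {"travel": [-9.4, 38, 0], "rot": [0, 0, 0], "claw": 255}

```text
time: 24.25
tool_pos: [0.473, 0.2173, 0.0968]
tcp_rot: [-0.223, 3.133, 0.0]
wrist_force: [1.3, 0.1, 0.1]
width: 0.303
grip_force: 39.4
```

jog_arm:
  commands:
    - {"travel": [0, 0, 30], "rot": [0, 0, 0], "claw": 255}
    - {"travel": [0, 0, 10], "rot": [0, 0, 0], "claw": 255}
    - {"travel": [0, 0, 0], "rot": [0, 0, 0], "claw": 255}
    - {"travel": [0, 0, 0], "rot": [0, 0, 0], "claw": 255}
    - {"travel": [0, 0, 0], "rot": [0, 0, 0], "claw": 255}

```text
time: 24.75
tool_pos: [0.4736, 0.2155, 0.0571]
tcp_rot: [-0.222, 3.132, 0.001]
wrist_force: [-0.5, -1.0, 0.3]
width: 0.302
grip_force: 39.5
```

```bash
cat >> h.py <<'E'
def pocket(px,py,z=.05):
    p=np.load("case.npy");c,q=np.cos(p[2]),np.sin(p[2]);return np.array([p[0]+c*px-q*py,p[1]+q*px+c*py,z])
E
python3 - <<'E'
from h import *
s=monitor.read_state();print(s["tool_pos"],s["width"],s["grip_force"],totool(pocket(-.023,-.069)))
E
```

```text
[0.47362219 0.21548212 0.05707282] 0.30223222381245546 39.480464458465576 [1.5 1.7 7.1]
```

jog_arm:
  commands:
    - {"travel": [1.5, 1.7, 6], "rot": [0, 0, 0], "claw": 255}
    - {"travel": [0, 0, 0], "rot": [0, 0, 0], "claw": 255}
    - {"travel": [0, 0, 0], "rot": [0, 0, 0], "claw": 100}
    - {"travel": [0, 0, 0], "rot": [0, 0, 0], "claw": 100}
    - {"travel": [0, 0, 0], "rot": [0, 0, 0], "claw": 100}

```text
time: 25.25
tool_pos: [0.4714, 0.2175, 0.0504]
tcp_rot: [-0.224, 3.133, 0.0]
wrist_force: [0.2, -0.9, 1.0]
width: 0.612
grip_force: 0.0
```

jog_arm:
  commands:
    - {"travel": [0, 0, -45], "rot": [0, 0, 0], "claw": 100}
    - {"travel": [-16.6, -43.5, 0], "rot": [0, 0, 0], "claw": 100}
    - {"travel": [-16.6, -43.5, 0], "rot": [0, 0, 0], "claw": 100}
    - {"travel": [-16.6, -43.5, 0], "rot": [0, 0, 0], "claw": 100}
    - {"travel": [-16.6, -43.5, 0], "rot": [0, 0, 0], "claw": 100}

```text
time: 25.75
tool_pos: [0.5626, 0.0533, 0.0957]
tcp_rot: [-0.225, 3.132, 0.0]
wrist_force: [1.0, 0.1, -0.1]
width: 0.604
grip_force: 0.0
```

jog_arm:
  commands:
    - {"travel": [-16.6, -43.5, 0], "rot": [0, 0, 0], "claw": 100}
    - {"travel": [-16.6, -43.5, 0], "rot": [0, 0, 0], "claw": 100}
    - {"travel": [0, 0, 0], "rot": [0, 0, 0], "claw": 100}
    - {"travel": [0, 0, 0], "rot": [0, 0, 0], "claw": 100}
    - {"travel": [0, 0, 0], "rot": [0, 0, 0], "claw": 100}

```text
time: 26.25
tool_pos: [0.606, -0.0259, 0.0947]
tcp_rot: [0.224, -3.132, -0.001]
wrist_force: [-0.3, 0.7, 0.2]
width: 0.607
grip_force: 0.0
```

```bash
cat >> h.py <<'E'
def blob(d,X,mask,r=22):
    u,v=w2px(d,X).round().astype(int);h=cv2.cvtColor(d["color"],cv2.COLOR_BGR2HSV)[max(v-r,0):v+r,max(u-r,0):u+r]
    m=mask(h);n,l,st,c=cv2.connectedComponentsWithStats(m.astype(np.uint8));
    if n<2: return None
    i=1+st[1:,4].argmax();return c[i]+[max(u-r,0),max(v-r,0)],st[i,4]
brass=lambda h:(h[...,1]>130)&(h[...,0]<32)&(h[...,2]>50)
dark=lambda h:(h[...,2]<75)
E
python3 - <<'E'
from h import *
s=monitor.read_state();print(s["tool_pos"],totool([.6085,-.0266,.016]))
d=cam("scene");w=cam("wrist")
print("in pockets scene",blob(d,pocket(-.023,-.069,.02),dark,8),w2px(d,pocket(-.023,-.069,.02)))
print("st1 gone?",blob(d,[.458,.061,.024],dark,8))
b=blob(w,[.6085,-.0266,.024],dark,25);print(b, b and px2w(w,*b[0],.024))
E
```

```text
[ 0.60604451 -0.0259247   0.09474561] [-2.4 -1.1 78.7]
in pockets scene (array([405.41666667, 166.13888889]), np.int32(108)) [406.04194015 168.14202191]
st1 gone? (array([339.47089947, 169.23280423]), np.int32(189))
(array([322.01387684, 204.31656548]), np.int32(1153)) [ 0.60357749 -0.02639918  0.024     ]
```

jog_arm:
  commands:
    - {"travel": [0, -1, 42], "rot": [0, 0, 0], "claw": 100}
    - {"travel": [0, 0, 30], "rot": [0, 0, 0], "claw": 100}
    - {"travel": [0, 0, 7], "rot": [0, 0, 0], "claw": 100}
    - {"travel": [0, 0, 0], "rot": [0, 0, 0], "claw": 100}
    - {"travel": [0, 0, 0], "rot": [0, 0, 0], "claw": 255}

```text
time: 26.85
tool_pos: [0.608, -0.0272, 0.0175]
tcp_rot: [-0.225, 3.132, -0.0]
wrist_force: [1.0, -1.3, 0.1]
width: 0.454
grip_force: 0.0
```

jog_arm:
  commands:
    - {"travel": [0, 0, 0], "rot": [0, 0, 0], "claw": 255}
    - {"travel": [0, 0, 0], "rot": [0, 0, 0], "claw": 255}
    - {"travel": [0, 0, 0], "rot": [0, 0, 0], "claw": 255}
    - {"travel": [0, 0, 0], "rot": [0, 0, 0], "claw": 255}
    - {"travel": [0, 0, -30], "rot": [0, 0, 0], "claw": 255}

```text
time: 27.35
tool_pos: [0.6037, -0.0275, 0.0432]
tcp_rot: [0.223, -3.127, -0.002]
wrist_force: [-1.0, -0.0, -0.8]
width: 0.3
grip_force: 39.3
```

jog_arm:
  commands:
    - {"travel": [0, 0, -50], "rot": [0, 0, 0], "claw": 255}
    - {"travel": [17, 43.9, 0], "rot": [0, 0, 0], "claw": 255}
    - {"travel": [17, 43.9, 0], "rot": [0, 0, 0], "claw": 255}
    - {"travel": [17, 43.9, 0], "rot": [0, 0, 0], "claw": 255}
    - {"travel": [0, 43.9, 0], "rot": [0, 0, 0], "claw": 255}

```text
time: 27.85
tool_pos: [0.529, 0.1395, 0.0962]
tcp_rot: [0.222, -3.132, 0.001]
wrist_force: [1.0, -0.2, -0.6]
width: 0.298
grip_force: 39.4
```

jog_arm:
  commands:
    - {"travel": [0, 43.9, 0], "rot": [0, 0, 0], "claw": 255}
    - {"travel": [0, 43.9, 0], "rot": [0, 0, 0], "claw": 255}
    - {"travel": [0, 43.9, 0], "rot": [0, 0, 0], "claw": 255}
    - {"travel": [0, 0, 30], "rot": [0, 0, 0], "claw": 255}
    - {"travel": [0, 0, 8], "rot": [0, 0, 0], "claw": 255}

```text
time: 28.35
tool_pos: [0.5107, 0.2697, 0.0561]
tcp_rot: [0.228, -3.13, 0.002]
wrist_force: [-1.4, -1.2, -0.9]
width: 0.299
grip_force: 39.5
```

```bash
python3 - <<'E'
from h import *
cam("wrist");cam("wrist");cam("wrist")
s=monitor.read_state();print(s["tool_pos"],s["width"],s["grip_force"],totool(pocket(.023,-.023)))
E
```

```text
[0.51198985 0.26808979 0.05739679] 0.30086250783248886 39.44606959819794 [1.3 1.5 7.4]
```

jog_arm:
  commands:
    - {"travel": [1.3, 1.5, 7], "rot": [0, 0, 0], "claw": 255}
    - {"travel": [0, 0, 0], "rot": [0, 0, 0], "claw": 255}
    - {"travel": [0, 0, 0], "rot": [0, 0, 0], "claw": 100}
    - {"travel": [0, 0, 0], "rot": [0, 0, 0], "claw": 100}
    - {"travel": [0, 0, 0], "rot": [0, 0, 0], "claw": 100}

```text
time: 29.0
tool_pos: [0.5118, 0.2705, 0.0517]
tcp_rot: [-0.223, 3.133, 0.0]
wrist_force: [0.6, 0.0, -0.2]
width: 0.608
grip_force: 0.0
```

jog_arm:
  commands:
    - {"travel": [0, 0, -45], "rot": [0, 0, 0], "claw": 100}
    - {"travel": [0, -44.8, 0], "rot": [0, 0, 0], "claw": 100}
    - {"travel": [0, -44.8, 0], "rot": [0, 0, 0], "claw": 100}
    - {"travel": [-21, -44.8, 0], "rot": [0, 0, 0], "claw": 100}
    - {"travel": [-21, -44.8, 0], "rot": [0, 0, 0], "claw": 100}

```text
time: 29.5
tool_pos: [0.5788, 0.0978, 0.0968]
tcp_rot: [-0.225, 3.132, 0.0]
wrist_force: [1.0, 1.0, 0.3]
width: 0.607
grip_force: 0.0
```

jog_arm:
  commands:
    - {"travel": [-21, -44.8, 0], "rot": [0, 0, 0], "claw": 100}
    - {"travel": [0, 0, 0], "rot": [0, 0, 0], "claw": 100}
    - {"travel": [0, 0, 0], "rot": [0, 0, 0], "claw": 100}
    - {"travel": [0, 0, 0], "rot": [0, 0, 0], "claw": 100}
    - {"travel": [0, 0, 0], "rot": [0, 0, 0], "claw": 100}

```text
time: 30.0
tool_pos: [0.6047, 0.059, 0.0959]
tcp_rot: [0.226, -3.133, -0.0]
wrist_force: [-0.2, 0.4, -0.2]
width: 0.604
grip_force: 0.0
```

```bash
python3 - <<'E'
from h import *
s=monitor.read_state();print(s["tool_pos"],totool([.606,.057,.016]))
d=cam("side");w=cam("wrist")
print("st2 in pocket",blob(d,pocket(.023,-.023,.02),dark,8),w2px(d,pocket(.023,-.023,.02)))
b=blob(w,[.606,.057,.024],brass,25);print(b, b and px2w(w,*b[0],.024))
E
```

```text
[0.6046696  0.05895498 0.09593665] [-1.1 -2.1 79.9]
st2 in pocket (array([267.6 , 310.18]), np.int32(150)) [267.60858774 310.15018633]
(array([320.02949853, 205.51327434]), np.int32(1017)) [0.60395824 0.05687959 0.024     ]
```

jog_arm:
  commands:
    - {"travel": [0, -2, 42], "rot": [0, 0, 0], "claw": 100}
    - {"travel": [0, 0, 30], "rot": [0, 0, 0], "claw": 100}
    - {"travel": [0, 0, 8], "rot": [0, 0, 0], "claw": 100}
    - {"travel": [0, 0, 0], "rot": [0, 0, 0], "claw": 100}
    - {"travel": [0, 0, 0], "rot": [0, 0, 0], "claw": 255}

```text
time: 30.6
tool_pos: [0.6069, 0.0563, 0.0174]
tcp_rot: [-0.225, 3.132, -0.0]
wrist_force: [0.6, 0.5, -0.0]
width: 0.452
grip_force: 0.0
```

jog_arm:
  commands:
    - {"travel": [0, 0, 0], "rot": [0, 0, 0], "claw": 255}
    - {"travel": [0, 0, 0], "rot": [0, 0, 0], "claw": 255}
    - {"travel": [0, 0, 0], "rot": [0, 0, 0], "claw": 255}
    - {"travel": [0, 0, 0], "rot": [0, 0, 0], "claw": 255}
    - {"travel": [0, 0, -30], "rot": [0, 0, 0], "claw": 255}

```text
time: 31.1
tool_pos: [0.6024, 0.0555, 0.0431]
tcp_rot: [0.223, -3.126, -0.0]
wrist_force: [-0.8, 0.2, 0.6]
width: 0.301
grip_force: 39.4
```

jog_arm:
  commands:
    - {"travel": [0, 0, -50], "rot": [0, 0, 0], "claw": 255}
    - {"travel": [21, 45, 0], "rot": [0, 0, 0], "claw": 255}
    - {"travel": [21, 45, 0], "rot": [0, 0, 0], "claw": 255}
    - {"travel": [21, 45, 0], "rot": [0, 0, 0], "claw": 255}
    - {"travel": [0, 45, 0], "rot": [0, 0, 0], "claw": 255}

```text
time: 31.6
tool_pos: [0.5146, 0.2253, 0.096]
tcp_rot: [0.223, -3.131, 0.001]
wrist_force: [0.2, 0.6, -1.1]
width: 0.3
grip_force: 39.4
```

jog_arm:
  commands:
    - {"travel": [0, 45, 0], "rot": [0, 0, 0], "claw": 255}
    - {"travel": [0, 45, 0], "rot": [0, 0, 0], "claw": 255}
    - {"travel": [0, 0, 30], "rot": [0, 0, 0], "claw": 255}
    - {"travel": [0, 0, 8], "rot": [0, 0, 0], "claw": 255}
    - {"travel": [0, 0, 0], "rot": [0, 0, 0], "claw": 255}

```text
time: 32.1
tool_pos: [0.503, 0.3126, 0.056]
tcp_rot: [0.224, -3.129, 0.004]
wrist_force: [-0.8, -0.6, -0.4]
width: 0.299
grip_force: 39.5
```

```bash
python3 - <<'E'
from h import *
cam("wrist");cam("wrist")
s=monitor.read_state();print(s["tool_pos"],s["width"],s["grip_force"],totool(pocket(.023,.023)))
E
```

```text
[0.50513543 0.31303483 0.05820249] 0.3008442893669527 39.497507214546204 [1.3 2.  8.2]
```

jog_arm:
  commands:
    - {"travel": [1.3, 2, 7], "rot": [0, 0, 0], "claw": 255}
    - {"travel": [0, 0, 0], "rot": [0, 0, 0], "claw": 255}
    - {"travel": [0, 0, 0], "rot": [0, 0, 0], "claw": 100}
    - {"travel": [0, 0, 0], "rot": [0, 0, 0], "claw": 100}
    - {"travel": [0, 0, 0], "rot": [0, 0, 0], "claw": 100}

```text
time: 32.7
tool_pos: [0.5039, 0.3159, 0.0516]
tcp_rot: [-0.224, 3.133, 0.0]
wrist_force: [0.0, -0.2, -0.2]
width: 0.603
grip_force: 0.0
```

jog_arm:
  commands:
    - {"travel": [0, 0, -45], "rot": [0, 0, 0], "claw": 100}
    - {"travel": [0, -40, 0], "rot": [0, 0, 0], "claw": 100}
    - {"travel": [0, -40, 0], "rot": [0, 0, 0], "claw": 100}
    - {"travel": [-19, -40, 0], "rot": [0, 0, 0], "claw": 100}
    - {"travel": [-19, -40, 0], "rot": [0, 0, 0], "claw": 100}

```text
time: 33.2
tool_pos: [0.5642, 0.1618, 0.0968]
tcp_rot: [-0.225, 3.133, 0.0]
wrist_force: [0.2, -0.1, 0.3]
width: 0.604
grip_force: 0.0
```

jog_arm:
  commands:
    - {"travel": [-19, -40, 0], "rot": [0, 0, 0], "claw": 100}
    - {"travel": [-19, -40, 0], "rot": [0, 0, 0], "claw": 100}
    - {"travel": [-19, -40, 0], "rot": [0, 0, 0], "claw": 100}
    - {"travel": [-19, -40, 0], "rot": [0, 0, 0], "claw": 100}
    - {"travel": [-19, -40, 0], "rot": [0, 0, 0], "claw": 100}

```text
time: 33.7
tool_pos: [0.6873, -0.0232, 0.0964]
tcp_rot: [-0.224, 3.133, 0.0]
wrist_force: [1.4, -0.6, -0.1]
width: 0.604
grip_force: 0.0
```

```bash
python3 - <<'E'
from h import *
d=cam("side");cam("wrist");w=cam("wrist")
print("cu in pocket",blob(d,pocket(.023,.023,.02),brass,10),w2px(d,pocket(.023,.023,.02)))
b=blob(w,[.6875,-.0235,.024],brass,25);print(b, b and px2w(w,*b[0],.024))
s=monitor.read_state();print(s["tool_pos"],totool([.6865,-.0235,.016]))
E
```

```text
cu in pocket (array([256.67295597, 332.0754717 ]), np.int32(159)) [255.601654   331.43230501]
(array([325.25468904, 204.03356367]), np.int32(1013)) [ 0.68769013 -0.02518769  0.024     ]
[ 0.68784578 -0.0242395   0.09635128] [ 1.3  1.  80.3]
```

jog_arm:
  commands:
    - {"travel": [0, -1, 42], "rot": [0, 0, 0], "claw": 100}
    - {"travel": [0, 0, 30], "rot": [0, 0, 0], "claw": 100}
    - {"travel": [0, 0, 8], "rot": [0, 0, 0], "claw": 100}
    - {"travel": [0, 0, 0], "rot": [0, 0, 0], "claw": 100}
    - {"travel": [0, 0, 0], "rot": [0, 0, 0], "claw": 255}

```text
time: 34.35
tool_pos: [0.6874, -0.0219, 0.0176]
tcp_rot: [-0.225, 3.132, -0.0]
wrist_force: [-0.5, -0.6, 0.9]
width: 0.455
grip_force: 0.0
```

jog_arm:
  commands:
    - {"travel": [0, 0, 0], "rot": [0, 0, 0], "claw": 255}
    - {"travel": [0, 0, 0], "rot": [0, 0, 0], "claw": 255}
    - {"travel": [0, 0, 0], "rot": [0, 0, 0], "claw": 255}
    - {"travel": [0, 0, -30], "rot": [0, 0, 0], "claw": 255}
    - {"travel": [0, 0, -50], "rot": [0, 0, 0], "claw": 255}

```text
time: 34.85
tool_pos: [0.6825, -0.0223, 0.0923]
tcp_rot: [0.223, -3.124, -0.002]
wrist_force: [0.2, -1.7, -0.9]
width: 0.303
grip_force: 39.4
```

jog_arm:
  commands:
    - {"travel": [28, 36, 0], "rot": [0, 0, 0], "claw": 255}
    - {"travel": [28, 36, 0], "rot": [0, 0, 0], "claw": 255}
    - {"travel": [28, 36, 0], "rot": [0, 0, 0], "claw": 255}
    - {"travel": [28, 36, 0], "rot": [0, 0, 0], "claw": 255}
    - {"travel": [28, 36, 0], "rot": [0, 0, 0], "claw": 255}

```text
time: 35.35
tool_pos: [0.521, 0.1366, 0.0966]
tcp_rot: [-0.223, 3.133, 0.0]
wrist_force: [0.9, 1.0, -0.5]
width: 0.295
grip_force: 39.4
```

jog_arm:
  commands:
    - {"travel": [7.7, 36, 0], "rot": [0, 0, 0], "claw": 255}
    - {"travel": [7.7, 36, 0], "rot": [0, 0, 0], "claw": 255}
    - {"travel": [7.7, 36, 0], "rot": [0, 0, 0], "claw": 255}
    - {"travel": [7.7, 36, 0], "rot": [0, 0, 0], "claw": 255}
    - {"travel": [7.7, 36, 0], "rot": [0, 0, 0], "claw": 255}

```text
time: 35.85
tool_pos: [0.4581, 0.3097, 0.0968]
tcp_rot: [-0.224, 3.133, 0.001]
wrist_force: [0.6, 0.9, 0.2]
width: 0.302
grip_force: 39.4
```

jog_arm:
  commands:
    - {"travel": [0, 0, 30], "rot": [0, 0, 0], "claw": 255}
    - {"travel": [0, 0, 8], "rot": [0, 0, 0], "claw": 255}
    - {"travel": [0, 0, 0], "rot": [0, 0, 0], "claw": 255}
    - {"travel": [0, 0, 0], "rot": [0, 0, 0], "claw": 255}
    - {"travel": [0, 0, 0], "rot": [0, 0, 0], "claw": 255}

```text
time: 36.35
tool_pos: [0.4597, 0.3081, 0.0592]
tcp_rot: [-0.222, 3.132, 0.001]
wrist_force: [0.5, 0.0, 0.3]
width: 0.301
grip_force: 39.4
```

```bash
python3 - <<'E'
from h import *
s=monitor.read_state();print(s["tool_pos"],s["width"],s["grip_force"],totool(pocket(-.023,.023)))
E
```

```text
[0.45970914 0.30812072 0.05924104] 0.30077520143544345 39.41684603691101 [1.6 0.  9.2]
```

jog_arm:
  commands:
    - {"travel": [1.6, 0, 8], "rot": [0, 0, 0], "claw": 255}
    - {"travel": [0, 0, 0], "rot": [0, 0, 0], "claw": 255}
    - {"travel": [0, 0, 0], "rot": [0, 0, 0], "claw": 100}
    - {"travel": [0, 0, 0], "rot": [0, 0, 0], "claw": 100}
    - {"travel": [0, 0, 0], "rot": [0, 0, 0], "claw": 100}

```text
time: 36.85
tool_pos: [0.4573, 0.3083, 0.0504]
tcp_rot: [-0.224, 3.133, 0.0]
wrist_force: [0.2, -0.3, 0.4]
width: 0.61
grip_force: 0.0
```

jog_arm:
  commands:
    - {"travel": [0, 0, -50], "rot": [0, 0, 0], "claw": 100}
    - {"travel": [0, 0, -50], "rot": [0, 0, 0], "claw": 255}
    - {"travel": [0, 0, -40], "rot": [0, 0, 0], "claw": 255}
    - {"travel": [-34, -5, 0], "rot": [0, 0, 0], "claw": 255}
    - {"travel": [-34, -5, 0], "rot": [0, 0, 0], "claw": 255}

```text
time: 37.35
tool_pos: [0.5276, 0.3091, 0.1938]
tcp_rot: [-0.226, 3.128, 0.004]
wrist_force: [0.2, -0.7, -0.1]
width: 0.003
grip_force: 0.0
```

jog_arm:
  commands:
    - {"travel": [-34, -5, 0], "rot": [0, 0, 0], "claw": 255}
    - {"travel": [-34, -4, 0], "rot": [0, 0, 0], "claw": 255}
    - {"travel": [-34, -4, 0], "rot": [0, 0, 0], "claw": 255}
    - {"travel": [0, 0, 0], "rot": [0, 0, 0], "claw": 255}
    - {"travel": [0, 0, 0], "rot": [0, 0, 0], "claw": 255}

```text
time: 37.85
tool_pos: [0.6287, 0.3094, 0.1895]
tcp_rot: [0.223, -3.132, 0.0]
wrist_force: [-0.5, -0.1, -0.3]
width: 0.001
grip_force: 0.0
```

```bash
python3 - <<'E'
from h import *
d=cam("scene");s=cam("side");w=cam("wrist")
o=np.zeros((600,800,3),np.uint8)
o[:300,:480]=cv2.resize(w["color"],(480,300))
o[300:,:480]=cv2.resize(d["color"][135:260,95:295],(480,300),interpolation=cv2.INTER_CUBIC)
o[:300,490:800]=cv2.resize(s["color"][235:390,180:340],(310,300),interpolation=cv2.INTER_CUBIC)
o[300:,490:800]=cv2.resize(d["color"][155:285,285:419],(310,300),interpolation=cv2.INTER_CUBIC)
cv2.imwrite("pics/all9.png",o)
print(monitor.read_state()["tool_pos"],totool(pocket(.14,0,.105)))
E
```

```text
[0.6274689  0.30969334 0.19010634] [ 4.6  0.7 85.1]
```

View pics/all9.png

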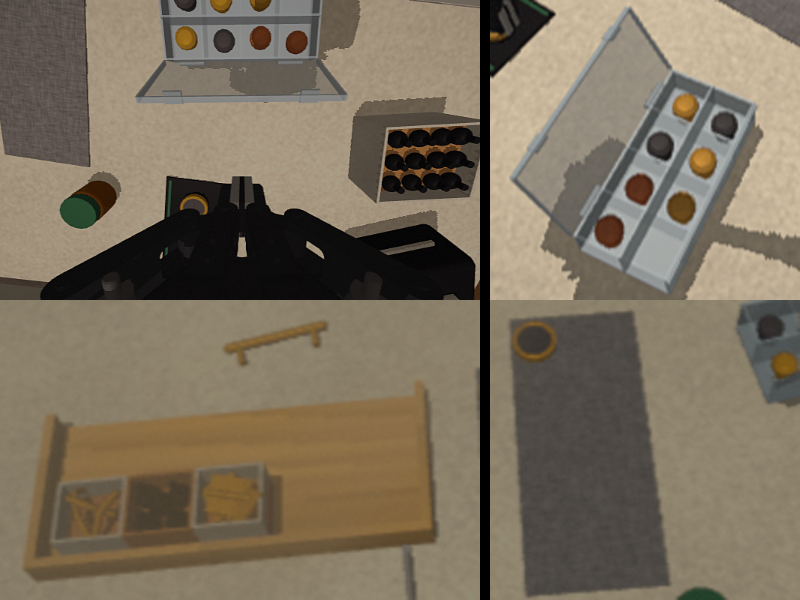

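All seven knobs are upright in seven pockets, the pad holds only the flush pull and the cartons are still in their row. That was the 14th picture, so further checks are numeric. Now the lid: go down behind it and push it over.

jog_arm:
  commands:
    - {"travel": [0, 0, 40], "rot": [0, 0, 0], "claw": 255}
    - {"travel": [0, 0, 40], "rot": [0, 0, 0], "claw": 255}
    - {"travel": [0, 0, 5], "rot": [0, 0, 0], "claw": 255}
    - {"travel": [20, 0, 0], "rot": [0, 0, 0], "claw": 255}
    - {"travel": [15, 0, 0], "rot": [0, 0, 0], "claw": 255}

```text
time: 38.5
tool_pos: [0.5929, 0.3048, 0.106]
tcp_rot: [0.225, -3.133, -0.0]
wrist_force: [1.2, 0.0, 1.1]
width: -0.006
grip_force: 0.0
```

jog_arm:
  commands:
    - {"travel": [10, 0, 0], "rot": [0, 0, 0], "claw": 255}
    - {"travel": [10, 0, 0], "rot": [0, 0, 0], "claw": 255}
    - {"travel": [10, 0, 0], "rot": [0, 0, 0], "claw": 255}
    - {"travel": [10, 0, 0], "rot": [0, 0, 0], "claw": 255}
    - {"travel": [10, 0, 0], "rot": [0, 0, 0], "claw": 255}

```text
time: 39.0
tool_pos: [0.5439, 0.2975, 0.1055]
tcp_rot: [-0.224, 3.133, 0.0]
wrist_force: [0.5, -1.0, 0.4]
width: 0.002
grip_force: 0.3
```

```bash
python3 - <<'E'
from h import *
s=monitor.read_state();print(s["tool_pos"],s["wrist_force"])
for x,z in((.06,.108),(.031,.112),(.0065,.096),(-.0105,.071),(-.0165,.048)): print(totool(pocket(x,0,z)))
E
```

```text
[0.54390581 0.29747127 0.10550082] [ 0.52896033 -0.97195525  0.43667563]
[ 0.3  0.2 -2.5]
[29.3 -0.  -6.5]
[53.8 -0.2  9.5]
[70.8 -0.4 34.5]
[76.8 -0.4 57.5]
```

Continue along the arc and press down.

jog_arm:
  commands:
    - {"travel": [10, 0, -4], "rot": [0, 0, 0], "claw": 255}
    - {"travel": [10, 0, -2], "rot": [0, 0, 0], "claw": 255}
    - {"travel": [10, 0, 0], "rot": [0, 0, 0], "claw": 255}
    - {"travel": [12, 0, 6], "rot": [0, 0, 0], "claw": 255}
    - {"travel": [12, 0, 10], "rot": [0, 0, 0], "claw": 255}

```text
time: 39.5
tool_pos: [0.4906, 0.29, 0.0955]
tcp_rot: [-0.224, 3.132, 0.001]
wrist_force: [1.1, 0.5, 0.8]
width: -0.004
grip_force: 0.2
```

jog_arm:
  commands:
    - {"travel": [9, 0, 12], "rot": [0, 0, 0], "claw": 255}
    - {"travel": [8, 0, 12], "rot": [0, 0, 0], "claw": 255}
    - {"travel": [4, 0, 10], "rot": [0, 0, 0], "claw": 255}
    - {"travel": [2, 0, 8], "rot": [0, 0, 0], "claw": 255}
    - {"travel": [0, 0, 4], "rot": [0, 0, 0], "claw": 255}

```text
time: 40.0
tool_pos: [0.4674, 0.2862, 0.0478]
tcp_rot: [0.224, -3.132, 0.001]
wrist_force: [-0.7, 0.3, -0.3]
width: -0.001
grip_force: 0.1
```

```bash
python3 - <<'E'
from h import *
s=monitor.read_state();print(s["tool_pos"],s["wrist_force"],totool(pocket(-.0275,0,.045)))
E
```

```text
[0.4674405  0.28616633 0.04777373] [-0.71699028  0.29447951 -0.25351335] [10.5 -0.2  2.8]
```

jog_arm:
  commands:
    - {"travel": [10, 0, 0], "rot": [0, 0, 0], "claw": 255}
    - {"travel": [6, 0, 2], "rot": [0, 0, 0], "claw": 255}
    - {"travel": [0, 0, 2], "rot": [0, 0, 0], "claw": 255}
    - {"travel": [0, 0, 1], "rot": [0, 0, 0], "claw": 255}
    - {"travel": [0, 0, 1], "rot": [0, 0, 0], "claw": 255}

```text
time: 40.5
tool_pos: [0.4519, 0.2843, 0.0447]
tcp_rot: [0.224, -3.132, 0.001]
wrist_force: [-7.4, -2.9, 17.5]
width: -0.005
grip_force: 8.9
```

jog_arm:
  commands:
    - {"travel": [0, 0, 1], "rot": [0, 0, 0], "claw": 255}
    - {"travel": [0, 0, 1], "rot": [0, 0, 0], "claw": 255}
    - {"travel": [0, 0, 0], "rot": [0, 0, 0], "claw": 255}
    - {"travel": [0, 0, 0], "rot": [0, 0, 0], "claw": 255}
    - {"travel": [0, 0, 0], "rot": [0, 0, 0], "claw": 255}

```text
time: 41.0
tool_pos: [0.4518, 0.2843, 0.0445]
tcp_rot: [0.224, -3.132, 0.001]
wrist_force: [-11.1, -5.6, 24.7]
width: 0.002
grip_force: 12.3
```

Firm contact at z = 0.0445, the height of the lid's top when shut, so it is closed. I'm lifting away and checking the cartons numerically against the last good picture.

jog_arm:
  commands:
    - {"travel": [0, 0, -20], "rot": [0, 0, 0], "claw": 255}
    - {"travel": [0, 0, -40], "rot": [0, 0, 0], "claw": 255}
    - {"travel": [0, 0, -45], "rot": [0, 0, 0], "claw": 255}
    - {"travel": [0, 0, -45], "rot": [0, 0, 0], "claw": 255}
    - {"travel": [0, 0, 0], "rot": [0, 0, 0], "claw": 255}

```text
time: 41.5
tool_pos: [0.4574, 0.287, 0.1998]
tcp_rot: [-0.223, 3.12, 0.01]
wrist_force: [1.1, 1.0, 0.6]
width: 0.003
grip_force: 0.0
```

```bash
python3 - <<'E'
from h import *
d=cam("scene");s=cam("side");s0=monitor.read_state();print(s0["tool_pos"],s0["wrist_force"],s0["time"])
c=cv2.resize(d["color"][135:260,95:295],(480,300),interpolation=cv2.INTER_CUBIC)
r=cv2.imread("pics/all9.png")[300:,:480]
e=cv2.absdiff(c,r).max(2);print("tray diff>40:",(e>40).sum(),"in cartons:",(e[150:260,40:290]>40).sum())
# cartons' rim edges: straight back edge line fit (bright/dark) -> corners vs gaps
a=cv2.imread("pics/a_side.png");e2=cv2.absdiff(s["color"],a).max(2)
p=pocket(.0875,0,.129);print("old lid edge diff (should be large):",[int(e2[tuple(w2px(s,pocket(.0875,y,.129)).round().astype(int)[::-1])]) for y in(-.08,-.06,-.04)])
# shut lid free edge from side cam: gradient profile across the front rim
g=cv2.cvtColor(s["color"],cv2.COLOR_BGR2GRAY)
for z in(.042,.045,.05):print(z,w2px(s,pocket(-.0485,-.05,z)),w2px(d,pocket(-.0485,-.05,z)))
E
```

```text
[0.45377618 0.28498641 0.19337096] [-0.31209114 -0.82364938 -0.69413624] 41.6
tray diff>40: 0 in cartons: 0
old lid edge diff (should be large): [149, 63, 61]
0.042 [306.90311244 307.44029833] [411.58429112 152.30234316]
0.045 [306.87636084 306.7346936 ] [411.82062615 151.53955124]
0.05 [306.83141192 305.54911344] [412.21725621 150.25939316]
```

The cartons haven't moved and the lid has left its old place. With plenty of time left, I'll make one last gentle push on the row from the front, to be sure each carton is flush after the sideways sweep.

jog_arm:
  commands:
    - {"travel": [0, 0, 0], "rot": [0, 0, 8.3], "claw": 165}
    - {"travel": [0, 0, 0], "rot": [0, 0, 0], "claw": 165}
    - {"travel": [0, -47, 0], "rot": [0, 0, 0], "claw": 165}
    - {"travel": [0, -47, 0], "rot": [0, 0, 0], "claw": 165}
    - {"travel": [0, -47, 0], "rot": [0, 0, 0], "claw": 165}

```text
time: 42.1
tool_pos: [0.4508, 0.1419, 0.1893]
tcp_rot: [0.005, -3.139, 0.002]
wrist_force: [0.9, -0.0, 0.1]
width: 0.355
grip_force: 0.0
```

jog_arm:
  commands:
    - {"travel": [0, -47, 0], "rot": [0, 0, 0], "claw": 165}
    - {"travel": [0, -47, 0], "rot": [0, 0, 0], "claw": 165}
    - {"travel": [0, -47, 0], "rot": [0, 0, 0], "claw": 165}
    - {"travel": [0, -47, 0], "rot": [0, 0, 0], "claw": 165}
    - {"travel": [0, -47, 0], "rot": [0, 0, 0], "claw": 165}

```text
time: 42.6
tool_pos: [0.4503, -0.0933, 0.1896]
tcp_rot: [0.002, -3.139, -0.001]
wrist_force: [1.5, 0.2, 0.9]
width: 0.352
grip_force: 0.0
```

jog_arm:
  commands:
    - {"travel": [0, -47, 0], "rot": [0, 0, 0], "claw": 165}
    - {"travel": [0, -47, 0], "rot": [0, 0, 0], "claw": 165}
    - {"travel": [0, -47, 0], "rot": [0, 0, 0], "claw": 165}
    - {"travel": [0, -47, 0], "rot": [0, 0, 0], "claw": 165}
    - {"travel": [0, -47, 0], "rot": [0, 0, 0], "claw": 165}

```text
time: 43.1
tool_pos: [0.4499, -0.3281, 0.1893]
tcp_rot: [0.002, -3.139, -0.003]
wrist_force: [0.8, 0.3, 0.2]
width: 0.354
grip_force: 0.0
```

```bash
python3 - <<'E'
from h import *
cam("wrist");cam("wrist");s=monitor.read_state();print(s["tool_pos"],s["tcp_rot"],s["q"].round(2),totool([.455,-.3305,.022]))
E
```

```text
[ 0.4500593  -0.33155816  0.18943888] [-5.57090425e-03 -3.13984532e+00  1.56237529e-03] [-0.68  0.08  1.9  -0.    1.17 -2.24] [ -5.2   1.2 167.4]
```

jog_arm:
  commands:
    - {"travel": [0, 1, 42], "rot": [0, 0, 0], "claw": 165}
    - {"travel": [0, 0, 42], "rot": [0, 0, 0], "claw": 165}
    - {"travel": [0, 0, 42], "rot": [0, 0, 0], "claw": 165}
    - {"travel": [0, 0, 40], "rot": [0, 0, 0], "claw": 165}
    - {"travel": [0, 0, 0], "rot": [0, 0, 0], "claw": 165}

```text
time: 43.7
tool_pos: [0.4452, -0.3204, 0.0177]
tcp_rot: [0.001, -3.129, -0.016]
wrist_force: [-1.1, 0.6, -0.3]
width: 0.348
grip_force: 0.0
```

jog_arm:
  commands:
    - {"travel": [-25, 0, 0], "rot": [0, 0, 0], "claw": 165}
    - {"travel": [-25, 0, 0], "rot": [0, 0, 0], "claw": 165}
    - {"travel": [-15, 0, 0], "rot": [0, 0, 0], "claw": 165}
    - {"travel": [-5, 0, 0], "rot": [0, 0, 0], "claw": 165}
    - {"travel": [0, 0, 0], "rot": [0, 0, 0], "claw": 165}

```text
time: 44.2
tool_pos: [0.5218, -0.3258, 0.026]
tcp_rot: [0.001, 3.141, -0.001]
wrist_force: [0.3, -0.1, -0.3]
width: 0.352
grip_force: 0.0
```

jog_arm:
  commands:
    - {"travel": [-2, 0, 0], "rot": [0, 0, 0], "claw": 165}
    - {"travel": [-2, 0, 0], "rot": [0, 0, 0], "claw": 165}
    - {"travel": [-1, 0, 0], "rot": [0, 0, 0], "claw": 165}
    - {"travel": [-1, 0, 0], "rot": [0, 0, 0], "claw": 165}
    - {"travel": [0, 0, 0], "rot": [0, 0, 0], "claw": 165}

```text
time: 44.7
tool_pos: [0.5258, -0.3259, 0.0251]
tcp_rot: [-0.003, -3.139, -0.001]
wrist_force: [-4.9, -0.4, 3.9]
width: 0.35
grip_force: 2.6
```

jog_arm:
  commands:
    - {"travel": [-1, 0, 0], "rot": [0, 0, 0], "claw": 165}
    - {"travel": [-1, 0, 0], "rot": [0, 0, 0], "claw": 165}
    - {"travel": [0, 0, 0], "rot": [0, 0, 0], "claw": 165}
    - {"travel": [15, 0, 0], "rot": [0, 0, 0], "claw": 165}
    - {"travel": [0, -5, 5], "rot": [0, 0, 0], "claw": 0}

```text
time: 45.2
tool_pos: [0.513, -0.3306, 0.0202]
tcp_rot: [0.004, 3.141, 0.0]
wrist_force: [0.3, 0.2, -0.6]
width: 0.507
grip_force: 0.0
```

jog_arm:
  commands:
    - {"travel": [0, 0, 0], "rot": [0, 0, 0], "claw": 0}
    - {"travel": [0, 0, 0], "rot": [0, 0, 0], "claw": 0}
    - {"travel": [0, 0, 0], "rot": [0, 0, 0], "claw": 0}
    - {"travel": [-5, 0, 0], "rot": [0, 0, 0], "claw": 0}
    - {"travel": [-4, 0, 0], "rot": [0, 0, 0], "claw": 0}

```text
time: 45.7
tool_pos: [0.5239, -0.3309, 0.0203]
tcp_rot: [0.003, 3.141, -0.001]
wrist_force: [0.3, -0.7, 0.1]
width: 1.001
grip_force: 0.0
```

jog_arm:
  commands:
    - {"travel": [-2, 0, 0], "rot": [0, 0, 0], "claw": 0}
    - {"travel": [-2, 0, 0], "rot": [0, 0, 0], "claw": 0}
    - {"travel": [-1, 0, 0], "rot": [0, 0, 0], "claw": 0}
    - {"travel": [-1, 0, 0], "rot": [0, 0, 0], "claw": 0}
    - {"travel": [0, 0, 0], "rot": [0, 0, 0], "claw": 0}

```text
time: 46.2
tool_pos: [0.526, -0.3308, 0.0201]
tcp_rot: [-0.0, -3.135, -0.002]
wrist_force: [-11.1, -0.1, 8.9]
width: 0.997
grip_force: 5.6
```

jog_arm:
  commands:
    - {"travel": [30, 0, 0], "rot": [0, 0, 0], "claw": 0}
    - {"travel": [45, 0, 0], "rot": [0, 0, 0], "claw": 0}
    - {"travel": [0, 0, -45], "rot": [0, 0, 0], "claw": 0}
    - {"travel": [0, 0, -50], "rot": [0, 0, 0], "claw": 0}
    - {"travel": [0, 0, -50], "rot": [0, 0, 0], "claw": 0}

```text
time: 46.7
tool_pos: [0.4532, -0.33, 0.1658]
tcp_rot: [-0.004, -3.141, -0.002]
wrist_force: [1.5, -1.8, 0.5]
width: 1.0
grip_force: 0.0
```

jog_arm:
  commands:
    - {"travel": [0, 48, 0], "rot": [0, 0, 0], "claw": 0}
    - {"travel": [0, 48, 0], "rot": [0, 0, 0], "claw": 0}
    - {"travel": [0, 48, 0], "rot": [0, 0, 0], "claw": 0}
    - {"travel": [0, 48, 0], "rot": [0, 0, 0], "claw": 0}
    - {"travel": [0, 48, 0], "rot": [0, 0, 0], "claw": 0}

```text
time: 47.2
tool_pos: [0.4548, -0.0889, 0.1656]
tcp_rot: [0.005, 3.14, 0.0]
wrist_force: [0.8, 0.5, 0.0]
width: 1.003
grip_force: 0.0
```

jog_arm:
  commands:
    - {"travel": [0, 30, 0], "rot": [0, 0, 0], "claw": 0}
    - {"travel": [0, 0, 0], "rot": [0, 0, 0], "claw": 0}
    - {"travel": [0, 0, 0], "rot": [0, 0, 0], "claw": 0}
    - {"travel": [0, 0, 0], "rot": [0, 0, 0], "claw": 0}
    - {"travel": [0, 0, 0], "rot": [0, 0, 0], "claw": 0}

```text
time: 47.7
tool_pos: [0.4548, -0.0618, 0.1652]
tcp_rot: [0.006, 3.142, -0.0]
wrist_force: [0.5, -0.4, 0.1]
width: 1.003
grip_force: 0.0
```

```bash
python3 - <<'E'
from h import *
d=cam("scene");s=cam("side");q=monitor.read_state();print(q["tool_pos"],q["time"])
c=cv2.resize(d["color"][135:260,95:295],(480,300),interpolation=cv2.INTER_CUBIC)
r=cv2.imread("pics/all9.png")[300:,:480]
e=cv2.absdiff(c,r).max(2)[150:260,40:290];print("cartons diff>25,>40:",(e>25).sum(),(e>40).sum())
# lid: open-lid area (side cam) now looks like plain table; colour std along old lid edge
L=[s["color"][tuple(w2px(s,pocket(.0875,y,.129)).round().astype(int)[::-1])].tolist() for y in(-.08,-.04,0,.04)];print(L)
E
```

```text
[ 0.45472353 -0.06173036  0.16510715] 47.8
cartons diff>25,>40: 0 0
[[150, 175, 193], [150, 176, 193], [150, 176, 191], [149, 175, 192]]
```

The old lid area now shows bare table, the cartons haven't moved and the arm is clear, so I'm handing in.

```bash
python3 -c "
from workcell import workorder
print(workorder.finish_job())"
```

```text
the job is handed in; nothing more can be done
None
```

Job handed in after 48 s of robot time: the three cartons are in one straight row flush against the back board, all five loose knobs are in pockets of their own beside the two already stored, and the lid is pressed shut; after the 14-picture limit, the shut lid and the final carton row were checked only by contact force and image comparison.

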